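# Batch the brass lamp nuts into the polisher

## Task

Gather the brass lamp nuts lying loose on the shelf into the pink glass cup, with the ones already in it, then pour the whole batch from the cup into the polisher's bowl; any nut that misses the bowl goes in too. Only once every nut is in the bowl, turn the polisher's dial clockwise until its pointer is at the brass index clip. At the end the empty cup stands upright on its cork mat, wholly on it; leave the finial and the other things where they are.

Things in the scene. Friction and masses are not known exactly. Their poses are not given: they have to be found in the camera images.
- cup: the small pink glass cup: slightly flared, 68 mm tall, outside diameter 60 mm at the foot and 69 mm at the rim, wall 3 mm, floor 5 mm thick; 0.11 to 0.2 kg. Origin at the centre of its underside, z up its axis. Loaded, its mass centre is about 28 mm up; held much higher it may swivel in the fingers when tipped. Starts upright on the cork mat with nut1, nut2 and nut3 in it
- cup_rim (a point): centre of the cup's mouth, 68 mm above its underside
- mat: the round cork mat, fixed to the shelf, 100 mm in diameter, 4 mm thick; origin at the centre of its underside. The only cork disc
- polisher: the parts polisher, fixed: a grey plinth 320 mm (its x) by 170 mm (its y) by 50 mm tall, its origin at the centre of the plinth's underside. An open steel bowl stands on it, centred at its (60, 0) mm; the dial is on it at its (-105, 0) mm, at the robot's end
- bowl (a point): centre of the inner floor of the polisher's round bowl, 56 mm above the shelf. The bowl is open on top; its rim is 170 mm in outside diameter and 110 mm above the shelf; inside it is 54 mm deep, about 100 mm wide at the floor and 160 mm at the rim
- dial (a joint): angle of the dial (rad), 0 to 3.0, growing clockwise seen from above; the axis is vertical. It stays where it is left (friction 0.04 N m). At 0 the pointer points along the polisher's x axis, towards the bowl
- dial_grip (a point): on the dial's axis, 82 mm above the shelf, at mid-height to grip the dial. The dial is a black disc 68 mm in diameter (52 to 60 mm above the shelf) with an upright bar across it 56 mm long, 14 mm thick, from 60 to 90 mm above the shelf; the x axis of this point runs along the bar, towards the pointer
- pointer (a point): tip of the dial's pointer, a nib with a white line that sticks out of the disc at one end of the bar, 43 mm from the axis
- index_clip: the small brass index clip on the plinth beside the dial's edge (20 by 7 by 8 mm), fixed, that marks the setting; its place around the dial differs from start to start. Origin on the dial's axis, x axis towards the clip
- mark (a point): the inner end of the index clip, 43 mm from the dial's axis: the pointer is set when its tip is here
- finial: a brass turned finial standing on the shelf, 52 mm tall, 30 mm wide, 0.12 kg; a bystander; origin at the centre of its underside
- pliers: steel round-nose pliers lying flat, 145 mm long, 12 mm thick; a bystander; origin near the middle, x towards the jaws
- wrench: a steel wrench, 180 mm long, 8 mm thick, lying flat; a bystander; origin under its middle
- nut1: a turned brass lamp nut: a squat eight-sided barrel 22 mm across its corners at the waist and 14 mm tall along its z axis, its ends narrowing to flats 16 mm across; about 12 g (it is hollow). Origin at its centre. Starts in the cup
- nut2: a turned brass lamp nut: a squat eight-sided barrel 22 mm across its corners at the waist and 14 mm tall along its z axis, its ends narrowing to flats 16 mm across; about 12 g (it is hollow). Origin at its centre. Starts in the cup
- nut3: a turned brass lamp nut: a squat eight-sided barrel 22 mm across its corners at the waist and 14 mm tall along its z axis, its ends narrowing to flats 16 mm across; about 12 g (it is hollow). Origin at its centre. Starts in the cup
- nut4: a turned brass lamp nut: a squat eight-sided barrel 22 mm across its corners at the waist and 14 mm tall along its z axis, its ends narrowing to flats 16 mm across; about 12 g (it is hollow). Origin at its centre. Starts standing on the shelf, or is absent
- nut5: a turned brass lamp nut: a squat eight-sided barrel 22 mm across its corners at the waist and 14 mm tall along its z axis, its ends narrowing to flats 16 mm across; about 12 g (it is hollow). Origin at its centre. Starts standing on the shelf, or is absent
- nut6: a turned brass lamp nut: a squat eight-sided barrel 22 mm across its corners at the waist and 14 mm tall along its z axis, its ends narrowing to flats 16 mm across; about 12 g (it is hollow). Origin at its centre. Starts standing on the shelf, or is absent
- nut7: a turned brass lamp nut: a squat eight-sided barrel 22 mm across its corners at the waist and 14 mm tall along its z axis, its ends narrowing to flats 16 mm across; about 12 g (it is hollow). Origin at its centre. Starts standing on the shelf, or is absent
- nut8: a turned brass lamp nut: a squat eight-sided barrel 22 mm across its corners at the waist and 14 mm tall along its z axis, its ends narrowing to flats 16 mm across; about 12 g (it is hollow). Origin at its centre. Starts standing on the shelf, or is absent
- nut9: a turned brass lamp nut: a squat eight-sided barrel 22 mm across its corners at the waist and 14 mm tall along its z axis, its ends narrowing to flats 16 mm across; about 12 g (it is hollow). Origin at its centre. Starts standing on the shelf, or is absent
- nut10: a turned brass lamp nut: a squat eight-sided barrel 22 mm across its corners at the waist and 14 mm tall along its z axis, its ends narrowing to flats 16 mm across; about 12 g (it is hollow). Origin at its centre. Starts standing on the shelf, or is absent
Not all that is in view belongs to the job. What is shaped like the cup but blue or green is not meant.

How it is judged:
By the outcome, as a careful person would: the job done as asked, in the order asked, and still so for the second after the job is handed in, with the robot touching nothing.
Of nut4, nut5, nut6, nut7, nut8, nut9, nut10 only 5 to 7 are there at a start; the rules pass over those that are not, and their reading is None.
At some moment in a run one of nut4, nut5, nut6, nut7, nut8, nut9, nut10, cup may be knocked a few centimetres aside while the robot is not near it.
It also fails if it takes over 210 s, if anything falls off the work surface, if the arm or the gripper's body presses on something with over 40 N, if the wrist force passes 120 N, or if a joint passes its speed limit or range.

## Robot

A 7-joint arm with a two-finger parallel gripper is mounted at the origin on the work surface. World frame = base frame: x ahead of the robot, y to its left, z up, the work surface at z = 0. Lengths are in m, angles in rad, forces in N, time in s.
With the tool pointing down it reaches from about 0.425 to 1.025 m from the base axis. Payload 3.6 kg.
Tool frame: the origin (TCP) lies at the very end of the fingers, on their centre line; the grasp point (between the pads) lies 19 mm behind it; z points along the fingers, y is the line along which they close (so a half turn about z gives the same grasp; the last joint's range is limited). The gripper opens to 85 mm and grips with 20 to 120 N. Pads are 22 mm wide; open, the fingers measure 114 mm over their backs; the gripper's body (76 mm by 85 mm) begins 54 mm behind the grasp point. The pads swing forward as they close: fully open they stand 13 mm farther back than shut.
Start: joints at [-1.442, 0.591, 0.048, 1.609, -0.033, 0.943, -0.034], TCP at [0.16, 0.707, 0.192] pointing down, gripper open.
Joint ranges: [-2.69, 2.69], [-0.47, 2.24], [-1.27, 1.36], [0.19, 2.51], [-1.53, 4.68], [0.08, 2.07], [-3.09, 3.09]. Speed limits (rad/s): [2.57, 2.57, 3.14, 3.14, 3.14, 3.14, 3.14].

## Interface

Orientations are given as a unit quaternion [w, x, y, z].
In Python, from bench import robot gives the robot as it stands. The module is installed in compiled form; this text tells all that it offers.
- The arm moves only by the tool step_arm, never from a script. Its argument "commands" is text: rows parted by semicolons, each of 7 numbers parted by spaces: the turn, a rotation vector about the world's x, y, z in units of pi rad (1.0 is pi rad), then the shift along the world's x, y, z in units of 400 mm (1.0 is 400 mm), then the opening, from 0 (shut) to 1 (fully open). In form: wx wy wz tx ty tz claw; .... A call has 1 to 12 rows; each row is the pose to reach, as a shift and turn from the pose commanded when the call began, turning the shorter way round; what a row does not reach only later rows make up. A row lasts 1/8 s, in which the tool goes at most 62.5 mm and 10.7 degrees, less where a joint would pass 70% of its speed; a pose out of reach is approached as far as the arm can. A call with a number of a shift or a turn outside -1 to 1 is refused whole. A call with a gripper value outside its range is refused whole. The fingers move at their own pace and stop on an object; "force" is the grip in N (left out, the last holds). Time passes only in rows, so rows that repeat a pose let the fingers close. It gives the time, the measured TCP pose, the force, the opening and the grip force at its end, in the units of the state.
- robot.sense(): the state, without advancing time (a new reading comes with each control period).
- robot.capture(name): name is "side" or "top" or "wrist"; returns a dict with "color" (480x640x3 uint8, red, green, blue), "depth" (480x640 float32, m along the optical axis (not along the pixel's ray), 0 where there is no reading), "mtx" (3x3 intrinsics, pixels), "k1" (the pictures are not rectified: a ray, as slopes to the right and down, at radius r is drawn at 1 + k1 r^2 times it, then the intrinsics apply), "rvec" (rotation vector, rad) and "tvec" (3), from world to camera coordinates, as OpenCV has them. Camera axes: x right, y down, z forward; pixel columns grow to the right and rows downward; lengths in m; the calibration is good to about 2 mm. A picture is of the moment at which its call begins.
- robot.sign_off(): hands the job in; it is judged then, once.
The state is a dict: "t": time; "joints": joint angles; "joint_vel": joint speeds; "tau": joint torques, N m; "ee_pos": TCP position; "ee_rot": TCP orientation; "force": force on the tool from outside, world axes, zero at the start; "ft_torque": the same for the moment, N m; "gripper_width": finger opening in m; "gripper_force": force on a finger pad.
Only numpy, scipy, OpenCV 4.12 (cv2) and the standard library are available. Lean on these libraries where they do the work, as an engineer would, in place of code of your own. Each camera call takes 0.05 s, during which the arm holds its last target. There are 200 camera calls.

## Working session

There is one attempt and no reset: what is moved stays moved. The work goes in short steps, Python scripts to look and compute and a tool call to move; the robot and the scene stay as the last step left them, time stands still between calls to the robot, and variables do not carry over. Pictures are saved under pics/ and viewed, at most 14 in all, crops included, and the job is handed in when it is done.

Besides the shell and the picture viewer there is one more tool, called by a JSON object that holds its "op" and its "data". step_arm: Moves the arm, as the interface text tells. Shifts and turns lie within -1 to 1; 1 stands for 400 mm of shift or pi rad of turn. Its arguments: {"type":"object","properties":{"commands":{"type":"string"},"force":{"type":"number"}},"required":["commands"]}

```bash
mkdir -p pics
cat > h.py <<'E'
import numpy as np, cv2
from bench import robot
def cap(n):
    c=robot.capture(n); c['R']=cv2.Rodrigues(np.array(c['rvec'],float))[0]; c['t']=np.array(c['tvec'],float).ravel(); c['mtx']=np.array(c['mtx'],float); return c
def rays(c,px):
    px=np.atleast_2d(px).astype(float); K=c['mtx']
    d=np.stack([(px[:,0]-K[0,2])/K[0,0],(px[:,1]-K[1,2])/K[1,1]],1); u=d.copy()
    for _ in range(20): u=d/(1+c['k1']*(u**2).sum(1,keepdims=True))
    return np.c_[u,np.ones(len(u))]
def plane(c,px,z):
    r=rays(c,px)@c['R']; o=-c['R'].T@c['t']
    return o+r*((z-o[2])/r[:,2])[:,None]
def cloud(c):
    v,u=np.mgrid[:480,:640]; r=rays(c,np.c_[u.ravel(),v.ravel()])
    P=(r*c['depth'].ravel()[:,None]-c['t'])@c['R']; return P.reshape(480,640,3)
def proj(c,P):
    P=np.atleast_2d(P)@c['R'].T+c['t']; u=P[:,:2]/P[:,2:]; u=u*(1+c['k1']*(u**2).sum(1,keepdims=True))
    return u@c['mtx'][:2,:2].T+c['mtx'][:2,2]
def save(n,img,s=1): cv2.imwrite('pics/'+n+'.png',cv2.resize(img[...,::-1],None,fx=s,fy=s,interpolation=cv2.INTER_CUBIC))
E
python3 - <<'E'
from h import *
s=robot.sense(); print(s)
for n in('top','side'):
    c=cap(n); save(n+'0',c['color']); np.savez('/tmp/'+n,**c); print(n,c['mtx'].tolist(),c['k1'],-c['R'].T@c['t'],c['R'].tolist())
E
```

```text
{'t': 0.0, 'joints': array([-1.44145361,  0.59214298,  0.04827536,  1.60987333, -0.03332592,
        0.94269456, -0.03369875]), 'joint_vel': array([-0.00113902, -0.00060558,  0.00014121, -0.0005999 ,  0.0015876 ,
       -0.00271228,  0.00110006]), 'tau': array([-8.26154155e-05, -5.48690414e+01,  1.54621594e+00, -1.98121011e+01,
        9.33732139e-03,  8.58935789e-03, -2.64765852e-06]), 'ee_pos': array([0.15999565, 0.70615568, 0.19110411]), 'ee_rot': array([-8.03711812e-05,  1.11148397e-01,  9.93803147e-01, -1.15404813e-03]), 'force': array([-1.1563051 , -0.07867363,  0.30895453]), 'ft_torque': array([ 0.01201078,  0.00866659, -0.01493262]), 'gripper_force': 0.0, 'gripper_width': 0.08563850929920654}
top [[461.23981699663403, 0.0, 319.8841030249157], [0.0, 461.23981699663403, 238.39543775456238], [0.0, 0.0, 1.0]] -0.04164725330608165 [0.54006414 0.07319962 1.04963756] [[0.025004822391714976, -0.9996873280190244, -7.110093162081277e-05], [-0.9977150087178761, -0.02495102386216652, -0.0627870033312481], [0.0627655975534955, 0.0016409163334177718, -0.998026947109816]]
side [[561.2811529303214, 0.0, 307.6830101365393], [0.0, 561.2811529303214, 235.04247626326563], [0.0, 0.0, 1.0]] 0.011863980507885473 [0.30343843 0.68809084 0.95695559] [[-0.9062474457744868, -0.4226737776876722, 0.007902194786944983], [-0.33734031698928313, 0.7117668726159727, -0.6161082937114613], [0.25478829949742315, -0.5610122963908282, -0.7876218164433366]]
```

View pics/top0.png

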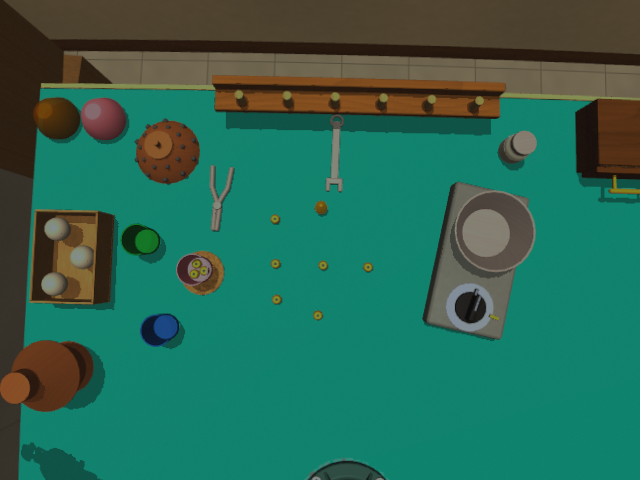

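View pics/side0.png

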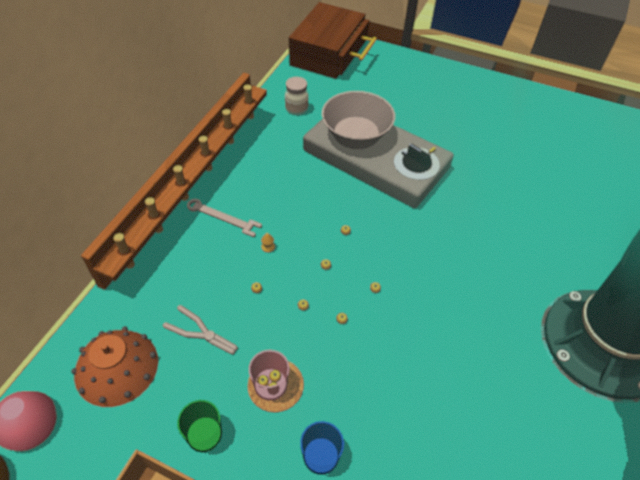

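Top view: six loose nuts near (275,219), (275,264), (277,300), (323,266), (368,267) and (318,315), with the finial at (321,207). Three cup-shaped things: pink (198,269) on the cork disc, green (142,240) and blue (160,330). The pink one on cork fits the description. Next I enlarge it and the dial, and measure.

```bash
cat >> h.py <<'E'
def nuts(c,zmax=.03):
    hsv=cv2.cvtColor(c['color'],cv2.COLOR_RGB2HSV); m=cv2.inRange(hsv,(20,110,90),(34,255,255))
    n,l,s,ce=cv2.connectedComponentsWithStats(m); out=[]
    for i in range(1,n):
        if 12<s[i,4]<250: out.append((*np.round(ce[i],1),int(s[i,4]),*np.round(plane(c,ce[i],.011)[0,:2],4)))
    return out
E
python3 - <<'E'
from h import *
T=dict(np.load('/tmp/top.npz')); S=dict(np.load('/tmp/side.npz'))
for n,c in(('top',T),('side',S)):
    print(n); [print([float(v) for v in o]) for o in nuts(c)]
a=T['color'][225:345,120:260]; b=T['color'][270:350,420:520]
img=np.vstack([cv2.resize(a,(560,480),interpolation=2)[:300],np.zeros((4,560,3),np.uint8),cv2.resize(b,(560,448),interpolation=2)[:290]])
img=np.hstack([cv2.resize(a,(400,343),interpolation=2)[:320],cv2.resize(b,(400,320),interpolation=2)])
save('crop0',img)
P=cloud(T)
hsv=cv2.cvtColor(T['color'],cv2.COLOR_RGB2HSV)
# cup & mat region
sub=P[235:310,160:235].reshape(-1,3)
rim=sub[(sub[:,2]>.066)&(sub[:,2]<.08)]; 
print('rim',len(rim), cv2.minEnclosingCircle((rim[:,:2]*1000).astype(np.float32)) if len(rim)>4 else sub[:,2].max())
mk=cv2.inRange(hsv,(8,120,90),(19,255,255)); mk[:245]=0;mk[300:]=0;mk[:,:170]=0;mk[:,230:]=0
v,u=np.nonzero(mk); print('mat',cv2.minEnclosingCircle((plane(T,np.c_[u,v],.004)[:,:2]*1000).astype(np.float32)))
q=P[180:345,420:540].reshape(-1,3)
r=q[(q[:,2]>.104)&(q[:,2]<.116)]; print('bowl',len(r),cv2.minEnclosingCircle((r[:,:2]*1000).astype(np.float32)))
r=q[(q[:,2]>.042)&(q[:,2]<.054)]; print('plinth',cv2.minAreaRect((r[:,:2]*1000).astype(np.float32)))
r=q[(q[:,2]>.083)&(q[:,2]<.097)&(q[:,0]<.5)];print('bar',len(r),cv2.minAreaRect((r[:,:2]*1000).astype(np.float32)))
E
```

```text
top
[59.5, 83.0, 36.0, 0.9559, 0.6958]
[53.2, 86.6, 35.0, 0.9471, 0.7105]
[88.8, 87.0, 32.0, 0.9469, 0.6246]
[127.2, 87.4, 32.0, 0.947, 0.533]
[163.0, 88.0, 23.0, 0.9467, 0.4485]
[238.5, 93.9, 59.0, 0.9356, 0.2716]
[286.5, 94.8, 61.0, 0.9359, 0.1604]
[334.9, 96.0, 64.0, 0.9359, 0.0485]
[383.2, 97.3, 63.0, 0.9358, -0.0633]
[431.3, 98.7, 61.0, 0.9357, -0.1749]
[511.3, 95.9, 35.0, 0.9487, -0.3622]
[479.2, 100.0, 63.0, 0.9363, -0.2867]
[544.9, 97.6, 41.0, 0.9477, -0.442]
[575.0, 99.0, 27.0, 0.9472, -0.5139]
[622.6, 188.7, 175.0, 0.7382, -0.6232]
[320.5, 206.7, 106.0, 0.6774, 0.0754]
[47.0, 210.2, 36.0, 0.6545, 0.704]
[85.0, 211.0, 25.0, 0.6548, 0.6143]
[274.5, 218.4, 48.0, 0.6482, 0.1786]
[88.3, 232.6, 141.0, 0.6055, 0.6037]
[62.5, 261.2, 78.0, 0.5386, 0.6603]
[70.6, 264.8, 68.0, 0.531, 0.6408]
[274.9, 263.2, 52.0, 0.5469, 0.1748]
[196.2, 263.5, 48.0, 0.5416, 0.3524]
[322.6, 264.8, 52.0, 0.5461, 0.0674]
[367.4, 266.5, 52.0, 0.5448, -0.0335]
[202.7, 270.3, 39.0, 0.5269, 0.337]
[84.8, 276.3, 164.0, 0.5059, 0.6064]
[193.5, 273.4, 51.0, 0.5192, 0.3575]
[276.2, 298.9, 56.0, 0.4672, 0.1694]
[4
[... 533 characters left out ...]
7.3, 50.0, 0.6749, 0.0814]
[325.5, 264.0, 48.0, 0.5443, 0.0671]
[256.0, 287.1, 56.0, 0.6468, 0.1779]
[374.9, 287.1, 56.0, 0.4324, 0.0764]
[302.8, 304.3, 53.0, 0.5456, 0.174]
[341.5, 318.1, 62.0, 0.4653, 0.1698]
[274.2, 376.5, 100.0, 0.528, 0.3306]
[262.7, 379.8, 63.0, 0.5437, 0.3447]
rim 177 ((528.7146606445312, 345.3222961425781), 34.69656753540039)
mat ((522.0604248046875, 340.83258056640625), 49.28691864013672)
bowl 814 ((624.884521484375, -285.285400390625), 85.10804748535156)
plinth ((565.5068359375, -271.8232727050781), (170.4927520751953, 320.6832275390625), 78.48246002197266)
bar 159 ((462.382080078125, -250.82814025878906), (12.959000587463379, 53.78359603881836), 70.60481262207031)
```

View pics/crop0.png

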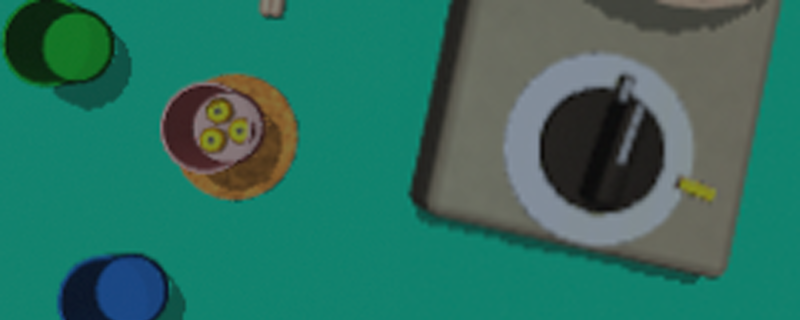

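The crop confirms it: the pink cup with three nuts is on the cork mat, not the green one at (60,45) or blue one at (115,290). The dial's pointer is towards the bowl with the clip at (700,188), about 90° clockwise. Next I check what stands near the arm's path, and the clip bearing.

Run:
```python
from h import *
T=dict(np.load('/tmp/top.npz')); P=cloud(T)
q=P[330:480,0:110].reshape(-1,3); q=q[q[:,2]>.05]; print('vase',q.min(0),q.max(0))
q=P[200:310,20:120].reshape(-1,3); q=q[q[:,2]>.05]; print('box',q.min(0),q.max(0))
m=P[455:480,300:390].reshape(-1,3); print('base',m[:,2].max())
p=plane(T,[494,316.9],.058)[0]; d=p[:2]-[.4626,-.2509]; print('clip',p,np.hypot(*d),np.degrees(np.arctan2(d[1],d[0])))
```

```text
vase [0.22653143 0.07319962 0.05055917] [0.54006414 0.70887094 1.04963756]
box [0.44910629 0.07319962 0.05000038] [0.6504357  0.69276777 1.04963756]
base 1.0496375572683467
clip [ 0.44296626 -0.30305011  0.058     ] 0.05572358744966062 -110.6306085783511
```

{"op": "step_arm", "data": {"commands": "0 0 0 0 0 0.3 0.55;0 0 0 0 -0.1 0.5 0.55;0 0 0 0 -0.25 0.5 0.55;0 0 0 0 -0.4 0.5 0.55;0 0 0 0.05 -0.55 0.5 0.55;0 0 0 0.15 -0.65 0.5 0.55;0 0 0 0.25 -0.75 0.5 0.55;0 0 0 0.35 -0.85 0.4 0.55;0 0 0 0.45 -0.95 0.3 0.55;0 0 0 0.55 -1 0.2 0.55;0 0 0 0.7 -1 0.1 0.55;0 0 0 0.85 -1 0 0.55", "force": 30}}

```text
t: 1.6
ee_pos: [0.4638, 0.3081, 0.2168]
ee_rot: [-0.0, 0.111, 0.994, -0.0]
force: [-0.8, 0.7, 0.5]
gripper_width: 0.0472
gripper_force: 0.0
```

{"op": "step_arm", "data": {"commands": "0 0 0 0.13 -0.1 -0.05 0.55;0 0 0 0.26 -0.2 -0.1 0.55;0 0 0 0.4 -0.32 -0.2 0.55;0 0 0 0.4 -0.32 -0.2 0.55;0 0 0 0.4 -0.32 -0.2 0.55;0 0 0 0.4 -0.32 -0.2 0.55"}}

```text
t: 2.35
ee_pos: [0.622, 0.1821, 0.1378]
ee_rot: [-0.001, 0.111, 0.994, 0.0]
force: [-0.5, -0.0, -0.2]
gripper_width: 0.0469
gripper_force: 0.0
```

Run:
```python
from h import *
print(robot.sense()['ee_pos'], robot.sense()['joints'])
c=cap('wrist'); print(-c['R'].T@c['t'], c['R'].tolist()); save('w0',c['color'])
for o in nuts(c): print([float(v) for v in o])
c=cap('side')
for o in nuts(c): 
  if .4<o[3]<.67 and -.1<o[4]<.25: print([float(v) for v in o])
```

```text
[0.62201327 0.1820789  0.13782238] [-0.54450399  0.57120804  0.27741073  1.8413033  -0.21825239  0.75965075
  1.19921882]
[0.54229874 0.20011856 0.31972634] [[0.21989775896631591, 0.9755210967160629, 0.0018882434908906176], [0.9250617799173654, -0.2091371324924849, 0.3170526188961952], [0.30968642033144883, -0.06797241848507429, -0.9484060688268413]]
[244.7, 0.9, 37.0, 0.4731, 0.1673]
[443.0, 22.6, 36.0, 0.5151, 0.2947]
[514.8, 25.7, 77.0, 0.5262, 0.3443]
[439.8, 38.1, 18.0, 0.5246, 0.2909]
[448.6, 44.2, 17.0, 0.5297, 0.2963]
[449.0, 58.2, 55.0, 0.5389, 0.2952]
[463.8, 69.6, 14.0, 0.5485, 0.3044]
[470.0, 81.8, 24.0, 0.5575, 0.3076]
[189.6, 319.9, 31.0, 0.6939, 0.0583]
[345.5, 229.8, 40.0, 0.5419, -0.0338]
[325.6, 264.0, 48.0, 0.5442, 0.0671]
[256.2, 287.2, 55.0, 0.6465, 0.1778]
[375.2, 287.3, 38.0, 0.4316, 0.0766]
[303.0, 304.3, 43.0, 0.5452, 0.1736]
[341.5, 317.6, 68.0, 0.4658, 0.1689]
```

View pics/w0.png

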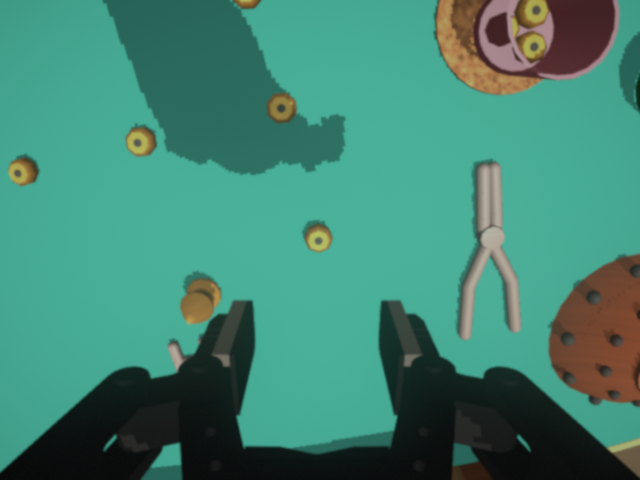

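The wrist view shows N1 at (318,237) ahead of the fingers and the other nuts clear. Picking N1.

{"op": "step_arm", "data": {"commands": "0 0 0 0.06 -0.01 -0.1 0.55;0 0 0 0.06 -0.01 -0.2 0.55;0 0 0 0.06 -0.01 -0.28 0.55;0 0 0 0.06 -0.01 -0.33 0.55;0 0 0 0.06 -0.01 -0.335 0.55;0 0 0 0.06 -0.01 -0.335 0;0 0 0 0.06 -0.01 -0.335 0;0 0 0 0.06 -0.01 -0.335 0;0 0 0 0.06 -0.01 -0.335 0;0 0 0 0.06 -0.01 -0.28 0;0 0 0 0.06 -0.01 -0.15 0;0 0 0 0.06 -0.01 -0.05 0", "force": 25}}

```text
t: 3.95
ee_pos: [0.6479, 0.177, 0.1214]
ee_rot: [0.001, 0.111, 0.994, 0.0]
force: [0.6, 0.2, -0.1]
gripper_width: -0.0003
gripper_force: 0.0
```

```bash
sed -i 's/(20,110,90)/(16,110,90)/' h.py
python3 - <<'E'
from h import *
c=cap('wrist'); save('w1',c['color']); print(robot.sense()['ee_pos'])
for o in nuts(c): print([float(v) for v in o])
c=cap('side')
for o in nuts(c): 
  if .4<o[3]<.67 and -.1<o[4]<.25: print([float(v) for v in o])
E
```

```text
[0.65168994 0.1777085  0.12707961]
[458.7, 12.0, 244.0, 0.5385, 0.2957]
[554.0, 4.7, 107.0, 0.5449, 0.3599]
[473.1, 7.1, 30.0, 0.5373, 0.3055]
[486.0, 16.3, 26.0, 0.5444, 0.3131]
[526.6, 37.9, 239.0, 0.5626, 0.3386]
[516.3, 50.4, 22.0, 0.5692, 0.3305]
[525.6, 50.1, 22.0, 0.5702, 0.337]
[345.4, 230.0, 44.0, 0.5417, -0.0331]
[325.6, 263.9, 48.0, 0.5442, 0.0668]
[256.1, 287.5, 61.0, 0.6462, 0.1785]
[375.2, 287.1, 45.0, 0.4319, 0.0761]
[302.9, 304.2, 64.0, 0.5455, 0.1737]
[341.4, 318.0, 65.0, 0.4655, 0.1697]
```

View pics/w1.png

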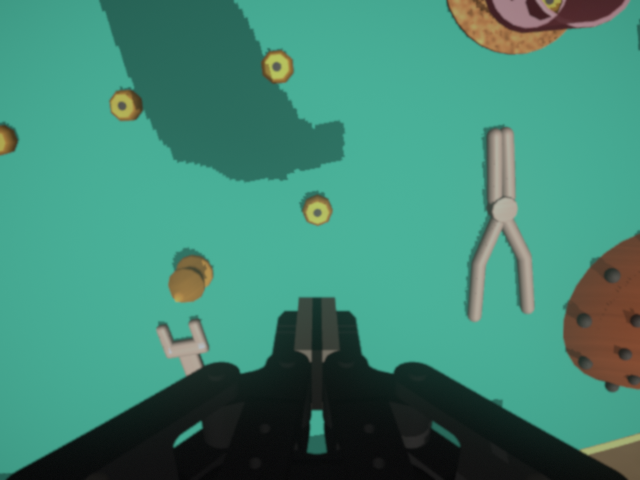

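The nut is untouched at (317,210); the fingers probably had not finished closing before the lift. Retrying with a longer close.

{"op": "step_arm", "data": {"commands": "0 0 0 0 0 0 0.4;0 0 0 0 0 0 0.4;0 0 0 0 0 0 0.4;0 0 0 0 0 0 0.4;0 0 0 0 0 -0.1 0.4;0 0 0 0 0 -0.2 0.4;0 0 0 0 0 -0.25 0.4;0 0 0 0 0 -0.25 0.4;0 0 0 0 0 -0.25 0.4;0 0 0 0 0 -0.25 0.4", "force": 25}}

```text
t: 5.3
ee_pos: [0.6483, 0.1773, 0.0197]
ee_rot: [0.001, 0.111, 0.994, 0.001]
force: [0.2, 0.4, 0.2]
gripper_width: 0.0339
gripper_force: 0.0
```

Run:
```python
from h import *
print(robot.sense()['ee_pos'],robot.sense()['ee_rot'])
c=cap('wrist'); save('w2',c['color']); print(robot.sense()['ee_pos'],robot.sense()['gripper_width'])
```

```text
[0.64831477 0.17730645 0.01969292] [1.38970197e-03 1.11165581e-01 9.93800745e-01 6.02194952e-04]
[0.64812181 0.1772503  0.01955847] 0.03428426081835852
```

View pics/w2.png

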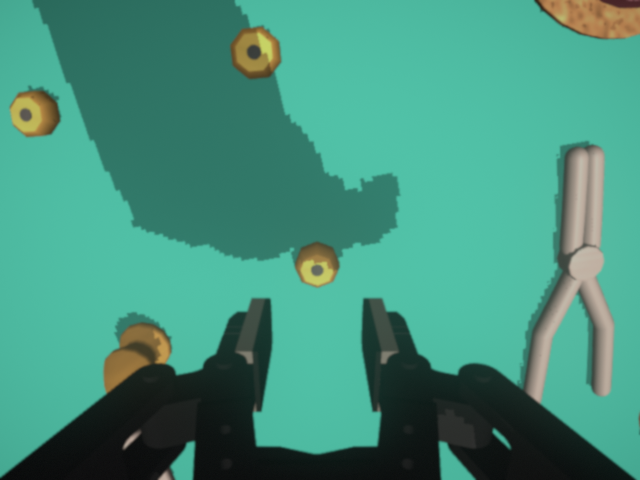

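Run:
```python
from h import *
c=cap('wrist'); s=robot.sense(); print(s['ee_pos'])
for z in(.007,.0105,.014): print(z,plane(c,[317,265],z))
print(proj(c,s['ee_pos']),proj(c,s['ee_pos']-[0,0,.0155]), -c['R'].T@c['t'])
P=cloud(c); print(P[262,310:326:4]); print(P[320,262:266],P[320,372:376])
hsv=cv2.cvtColor(c['color'],cv2.COLOR_RGB2HSV)
```

```text
[0.64786405 0.17723578 0.01931749]
0.007 [[0.64805342 0.17804334 0.007     ]]
0.0105 [[0.64660504 0.17835613 0.0105    ]]
0.014 [[0.64515666 0.17866891 0.014     ]]
[[315.3309189  275.28488263]] [[315.31997272 262.51139155]] [0.56771507 0.19539282 0.20113703]
[[0.64279372 0.17579608 0.01429103]
 [0.64350363 0.17757908 0.01357628]
 [0.64343095 0.17954081 0.01479609]
 [0.64416916 0.18132832 0.01401853]]
[[0.63350616 0.16252795 0.07868527]
 [0.6331605  0.16305539 0.07946049]
 [0.6331022  0.16343782 0.07970039]
 [0.63458312 0.16307489 0.07708427]] [[0.64109809 0.19772652 0.07942325]
 [0.64109958 0.19804312 0.07954496]
 [0.64131822 0.19836793 0.07930709]
 [0.64165085 0.19869913 0.07888131]]
```

Run:
```python
from h import *
c=cap('wrist'); P=cloud(c)
for r in (296,299,301,304,308,315,330): print(r,[ (round(float(P[r,u,0]),3),round(float(P[r,u,1]),3),round(float(P[r,u,2]),3)) for u in (258,266,370,376)])
print(robot.sense()['ee_pos'])
```

```text
296 [(0.661, 0.143, -0.001), (0.663, 0.147, -0.001), (0.674, 0.201, -0.0), (0.675, 0.204, 0.0)]
299 [(0.632, 0.159, 0.064), (0.633, 0.162, 0.064), (0.641, 0.199, 0.064), (0.642, 0.201, 0.064)]
301 [(0.633, 0.16, 0.065), (0.633, 0.162, 0.065), (0.641, 0.199, 0.065), (0.642, 0.201, 0.065)]
304 [(0.633, 0.16, 0.067), (0.633, 0.163, 0.068), (0.641, 0.198, 0.068), (0.642, 0.2, 0.068)]
308 [(0.633, 0.16, 0.07), (0.633, 0.163, 0.071), (0.641, 0.198, 0.07), (0.642, 0.2, 0.071)]
315 [(0.632, 0.161, 0.078), (0.634, 0.163, 0.074), (0.641, 0.197, 0.076), (0.641, 0.199, 0.077)]
330 [(0.633, 0.162, 0.085), (0.639, 0.162, 0.075), (0.643, 0.196, 0.082), (0.642, 0.198, 0.084)]
[0.64762    0.17718954 0.01909975]
```

{"op": "step_arm", "data": {"commands": "0 0 0 0 0 -0.04 0.4;0 0 0 0 0 -0.04 0.4;0 0 0 0 0 -0.04 0.4;0 0 0 0 0 -0.04 0;0 0 0 0 0 -0.04 0;0 0 0 0 0 -0.04 0;0 0 0 0 0 -0.04 0;0 0 0 0 0 -0.04 0;0 0 0 0 0 -0.04 0", "force": 25}}

```text
t: 6.58
ee_pos: [0.647, 0.177, 0.002]
ee_rot: [0.0, 0.111, 0.994, -0.0]
force: [0.8, 0.8, 0.4]
gripper_width: -0.0
gripper_force: 0.0
```

Run:
```python
from h import *
c=cap('wrist'); P=cloud(c); s=robot.sense(); print(s['ee_pos'],s['ee_rot'],s['gripper_width'])
for u in (290,305,312,322,330): 
  col=P[200:460,u]; r=np.nonzero(col[:,2]>.025)[0]; r=r[:6]; print(u,r+200,np.round(col[r],3).tolist())
# camera in tool frame
from scipy.spatial.transform import Rotation as R
q=s['ee_rot']; A=R.from_quat([q[1],q[2],q[3],q[0]]).as_matrix(); print(A.T@(-c['R'].T@c['t']-s['ee_pos']))
t=cap('top'); Q=cloud(t); p=proj(t,s['ee_pos'])[0]; print(p); save('t3',t['color'][150:300,200:400],3)
```

```text
[0.64691031 0.17696254 0.00201076] [-6.09086400e-06  1.11120221e-01  9.93806971e-01 -7.16807418e-06] -0.0001731591275285902
290 [311 312 313 314 315 316] [[0.639, 0.169, 0.047], [0.638, 0.17, 0.049], [0.638, 0.17, 0.05], [0.638, 0.17, 0.05], [0.638, 0.17, 0.052], [0.638, 0.17, 0.051]]
305 [297 298 299 300 301 302] [[0.636, 0.176, 0.045], [0.635, 0.176, 0.046], [0.635, 0.176, 0.046], [0.635, 0.176, 0.048], [0.635, 0.176, 0.048], [0.635, 0.176, 0.049]]
312 [245 297 298 299 300 301] [[0.567, 0.195, 0.184], [0.636, 0.178, 0.045], [0.636, 0.178, 0.046], [0.636, 0.178, 0.046], [0.636, 0.178, 0.047], [0.636, 0.178, 0.049]]
322 [287 297 298 299 300 301] [[0.567, 0.195, 0.184], [0.637, 0.182, 0.045], [0.636, 0.182, 0.047], [0.636, 0.182, 0.047], [0.637, 0.182, 0.047], [0.637, 0.182, 0.048]]
330 [297 298 299 300 301 302] [[0.637, 0.185, 0.045], [0.638, 0.185, 0.045], [0.637, 0.185, 0.047], [0.637, 0.185, 0.048], [0.637, 0.184, 0.048], [0.637, 0.185, 0.049]]
[ 0.08198732  0.00019115 -0.18179973]
[275.64690863 219.37764564]
```

View pics/t3.png

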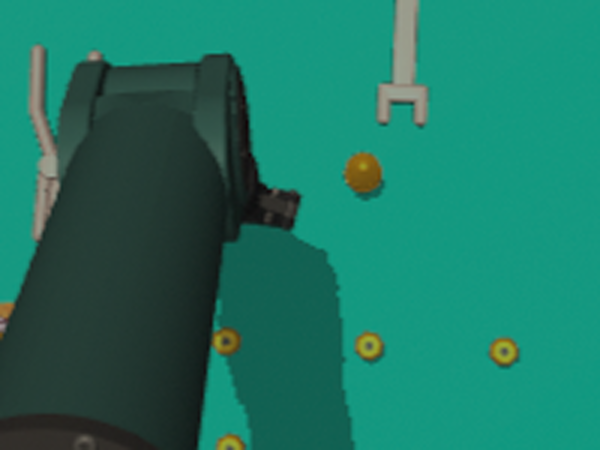

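The wrist depth puts the fingertips about 43 mm above the reported TCP: tips at z≈0.045, reported 0.002, no contact. Depth to the shelf and nut reads correctly, so the reported TCP seems offset. I open, go lower carefully and watch the force.

{"op": "step_arm", "data": {"commands": "0 0 0 0 0 0 0.4;0 0 0 0 0 0 0.4;0 0 0 0 0 0 0.4;0 0 0 0 0 -0.03 0.4;0 0 0 0 0 -0.05 0.4;0 0 0 0 0 -0.06 0.4;0 0 0 0 0 -0.07 0.4;0 0 0 0 0 -0.07 0.4"}}

```text
t: 7.68
ee_pos: [0.6467, 0.1769, -0.0264]
ee_rot: [-0.0, 0.111, 0.994, -0.0]
force: [0.0, 0.0, 0.4]
gripper_width: 0.034
gripper_force: 0.0
```

Run:
```python
from h import *
c=cap('wrist'); P=cloud(c); s=robot.sense(); print(s['ee_pos'],s['force'],s['gripper_width'])
for u in (260,266,372,380): 
  col=P[280:460,u]; r=np.nonzero(col[:,2]>.018)[0]; r=r[:4]; print(u,r+280,np.round(col[r],3).tolist())
save('w4',c['color'][150:450,150:500],1.5)
```

```text
[ 0.64695675  0.17693054 -0.02605697] [ 0.66617016  0.26312362 -0.39982384] 0.03442519644326207
260 [299 301 302 303] [[0.632, 0.16, 0.018], [0.632, 0.16, 0.019], [0.632, 0.16, 0.021], [0.632, 0.16, 0.021]]
266 [299 300 301 302] [[0.632, 0.162, 0.019], [0.632, 0.162, 0.019], [0.633, 0.162, 0.019], [0.632, 0.162, 0.021]]
372 [300 301 302 303] [[0.64, 0.199, 0.019], [0.64, 0.199, 0.02], [0.641, 0.199, 0.02], [0.641, 0.199, 0.021]]
380 [299 300 301 302] [[0.641, 0.202, 0.019], [0.641, 0.202, 0.019], [0.641, 0.202, 0.02], [0.641, 0.202, 0.02]]
```

View pics/w4.png

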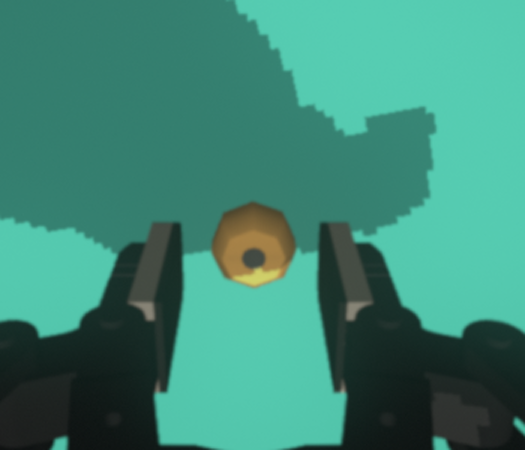

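Confirmed: the nut at (253,245) is between the pads with no contact. The working offset is tips ≈ reported z + 0.043. Descending the last 14 mm and gripping.

{"op": "step_arm", "data": {"commands": "0 0 0 0 0 -0.02 0.4;0 0 0 0 0 -0.035 0.4;0 0 0 0 0 -0.035 0.4;0 0 0 0 0 -0.035 0;0 0 0 0 0 -0.035 0;0 0 0 0 0 -0.035 0;0 0 0 0 0 -0.035 0;0 0 0 0 0 0.05 0;0 0 0 0 0 0.2 0;0 0 0 0 0 0.3 0;0 0 0 0 0 0.35 0;0 0 0 0 0 0.35 0", "force": 25}}

```text
t: 9.22
ee_pos: [0.6475, 0.1772, 0.1147]
ee_rot: [0.001, 0.111, 0.994, 0.0]
force: [-0.6, -1.0, -0.4]
gripper_width: 0.0193
gripper_force: 24.5
```

{"op": "step_arm", "data": {"commands": "0 0 0 -0.06 0.09 -0.02 0;0 0 0 -0.14 0.2 -0.05 0;0 0 0 -0.22 0.32 -0.05 0;0 0 0 -0.29 0.41 -0.09 0;0 0 0 -0.297 0.42 -0.15 0;0 0 0 -0.297 0.42 -0.19 0;0 0 0 -0.297 0.42 -0.19 0;0 0 0 -0.297 0.42 -0.19 0.4;0 0 0 -0.297 0.42 -0.19 0.4;0 0 0 -0.297 0.42 -0.19 0.4;0 0 0 -0.297 0.42 -0.1 0.4;0 0 0 -0.297 0.42 0 0.4"}}

```text
t: 10.72
ee_pos: [0.5277, 0.3446, 0.1147]
ee_rot: [-0.0, 0.111, 0.994, -0.0]
force: [0.5, 1.1, 0.3]
gripper_width: 0.034
gripper_force: 0.0
```

```bash
cat > look.py <<'E'
from h import *
s=robot.sense(); print(s['t'],s['ee_pos'],s['gripper_width'])
for n in('top','side'):
    c=cap(n); print(n,[tuple(float(v) for v in o[2:]) for o in nuts(c) if .4<o[3]<.67 and -.1<o[4]<.42])
s=robot.sense(); print(s['ee_pos'])
E
python3 look.py
```

```text
10.725 [0.52772421 0.34461165 0.11466585] 0.03401012760701859
top [(55.0, 0.5469, 0.1743), (104.0, 0.5358, 0.347), (53.0, 0.546, 0.0675), (54.0, 0.5445, -0.0335), (45.0, 0.4848, 0.3591), (56.0, 0.4672, 0.1694), (56.0, 0.4342, 0.076)]
side [(46.0, 0.5419, -0.0334), (51.0, 0.5441, 0.0676), (57.0, 0.4324, 0.0765), (59.0, 0.5454, 0.1744), (65.0, 0.4653, 0.1697), (222.0, 0.5343, 0.3363), (24.0, 0.5528, 0.3712), (19.0, 0.542, 0.3806)]
[0.53172467 0.34668846 0.11893105]
```

{"op": "step_arm", "data": {"commands": "0 0 0 0.01 -0.14 0 0.4;0 0 0 0.03 -0.28 -0.05 0.4;0 0 0 0.043 -0.4 -0.15 0.4;0 0 0 0.043 -0.428 -0.25 0.4;0 0 0 0.043 -0.428 -0.33 0.4;0 0 0 0.043 -0.428 -0.37 0.4;0 0 0 0.043 -0.428 -0.387 0.4;0 0 0 0.043 -0.428 -0.387 0.4;0 0 0 0.043 -0.428 -0.387 0;0 0 0 0.043 -0.428 -0.387 0;0 0 0 0.043 -0.428 -0.387 0;0 0 0 0.043 -0.428 -0.387 0"}}

```text
t: 12.32
ee_pos: [0.5468, 0.1738, -0.0387]
ee_rot: [0.001, 0.111, 0.994, 0.0]
force: [-1.3, -1.4, 10.4]
gripper_width: 0.0194
gripper_force: 26.6
```

{"op": "step_arm", "data": {"commands": "0 0 0 0 0 0.12 0;0 0 0 -0.005 0.05 0.25 0;0 0 0 -0.015 0.18 0.27 0;0 0 0 -0.03 0.32 0.27 0;0 0 0 -0.043 0.42 0.25 0;0 0 0 -0.043 0.428 0.2 0;0 0 0 -0.043 0.428 0.19 0;0 0 0 -0.043 0.428 0.19 0.4;0 0 0 -0.043 0.428 0.19 0.4;0 0 0 -0.043 0.428 0.19 0.4;0 0 0 -0.043 0.428 0.27 0.4;0 0 0 -0.043 0.428 0.27 0.4"}}

```text
t: 13.82
ee_pos: [0.5303, 0.3456, 0.0697]
ee_rot: [0.002, 0.112, 0.994, 0.002]
force: [1.2, -0.7, 0.4]
gripper_width: 0.0342
gripper_force: 0.0
```

```bash
python3 look.py
```

```text
13.825 [0.53034556 0.34563882 0.06965283] 0.034210589364585965
top [(48.0, 0.543, 0.3522), (53.0, 0.546, 0.0675), (54.0, 0.5445, -0.0335), (56.0, 0.4672, 0.1694), (56.0, 0.4342, 0.076)]
side [(47.0, 0.5418, -0.0336), (52.0, 0.5442, 0.0675), (57.0, 0.4324, 0.0765), (64.0, 0.4654, 0.1696), (30.0, 0.5531, 0.3709)]
[0.52828309 0.34489439 0.06752863]
```

{"op": "step_arm", "data": {"commands": "0 0 0 -0.04 -0.12 0 0.4;0 0 0 -0.09 -0.25 0 0.4;0 0 0 -0.14 -0.38 -0.05 0.4;0 0 0 -0.156 -0.439 -0.14 0.4;0 0 0 -0.156 -0.439 -0.22 0.4;0 0 0 -0.156 -0.439 -0.255 0.4;0 0 0 -0.156 -0.439 -0.265 0.4;0 0 0 -0.156 -0.439 -0.265 0.4;0 0 0 -0.156 -0.439 -0.265 0;0 0 0 -0.156 -0.439 -0.265 0;0 0 0 -0.156 -0.439 -0.265 0;0 0 0 -0.156 -0.439 -0.265 0"}}

```text
t: 15.42
ee_pos: [0.4664, 0.17, -0.038]
ee_rot: [0.001, 0.111, 0.994, 0.001]
force: [-0.2, 0.9, 6.5]
gripper_width: 0.0193
gripper_force: 25.4
```

{"op": "step_arm", "data": {"commands": "0 0 0 0 0 0.12 0;0 0 0 0.02 0.05 0.25 0;0 0 0 0.06 0.18 0.27 0;0 0 0 0.11 0.32 0.27 0;0 0 0 0.156 0.42 0.25 0;0 0 0 0.156 0.439 0.2 0;0 0 0 0.156 0.439 0.187 0;0 0 0 0.156 0.439 0.187 0.4;0 0 0 0.156 0.439 0.187 0.4;0 0 0 0.156 0.439 0.187 0.4;0 0 0 0.156 0.439 0.265 0.4;0 0 0 0.156 0.439 0.265 0.4"}}

```text
t: 16.92
ee_pos: [0.5303, 0.3456, 0.0697]
ee_rot: [0.002, 0.111, 0.994, 0.002]
force: [-0.4, -0.2, -0.5]
gripper_width: 0.0343
gripper_force: 0.0
```

```bash
python3 look.py
```

```text
16.925 [0.53025434 0.34564731 0.06972771] 0.034341113400192406
top [(46.0, 0.5433, 0.3523), (53.0, 0.546, 0.0675), (54.0, 0.5445, -0.0335), (56.0, 0.4342, 0.076)]
side [(47.0, 0.542, -0.0336), (52.0, 0.5442, 0.0675), (57.0, 0.4324, 0.0765), (25.0, 0.5534, 0.3708), (20.0, 0.5414, 0.3813)]
[0.52823425 0.34487639 0.06760039]
```

{"op": "step_arm", "data": {"commands": "0 0 0 0.01 -0.14 0 0.4;0 0 0 0.02 -0.28 0 0.4;0 0 0 0.03 -0.43 0 0.4;0 0 0 0.04 -0.57 -0.02 0.4;0 0 0 0.041 -0.68 -0.1 0.4;0 0 0 0.041 -0.694 -0.2 0.4;0 0 0 0.041 -0.694 -0.25 0.4;0 0 0 0.041 -0.694 -0.265 0.4;0 0 0 0.041 -0.694 -0.265 0.4;0 0 0 0.041 -0.694 -0.265 0;0 0 0 0.041 -0.694 -0.265 0;0 0 0 0.041 -0.694 -0.265 0"}}

```text
t: 18.52
ee_pos: [0.5447, 0.0677, -0.0385]
ee_rot: [0.0, 0.111, 0.994, 0.0]
force: [-1.0, 1.5, 2.8]
gripper_width: 0.0196
gripper_force: 24.9
```

{"op": "step_arm", "data": {"commands": "0 0 0 0 0 0 0;0 0 0 0 0.02 0.14 0;0 0 0 -0.01 0.1 0.26 0;0 0 0 -0.02 0.24 0.27 0;0 0 0 -0.03 0.38 0.27 0;0 0 0 -0.041 0.52 0.27 0;0 0 0 -0.041 0.64 0.26 0;0 0 0 -0.041 0.694 0.21 0;0 0 0 -0.041 0.694 0.187 0;0 0 0 -0.041 0.694 0.187 0.4;0 0 0 -0.041 0.694 0.187 0.4;0 0 0 -0.041 0.694 0.187 0.4"}}

```text
t: 20.02
ee_pos: [0.529, 0.3436, 0.0368]
ee_rot: [0.0, 0.112, 0.994, 0.0]
force: [-0.0, 0.2, 0.4]
gripper_width: 0.0339
gripper_force: 0.0
```

{"op": "step_arm", "data": {"commands": "0 0 0 0 0 0.08 0.4;0 0 0 0 0 0.08 0.4"}}

```text
t: 20.27
ee_pos: [0.5305, 0.3453, 0.0706]
ee_rot: [0.002, 0.112, 0.994, 0.002]
force: [-0.8, -0.7, 1.0]
gripper_width: 0.0343
gripper_force: 0.0
```

```bash
python3 look.py
```

```text
20.275 [0.53051099 0.34532481 0.07064844] 0.03430162171160735
top [(45.0, 0.5434, 0.3521), (54.0, 0.5445, -0.0335), (56.0, 0.4342, 0.076)]
side [(47.0, 0.5418, -0.0336), (57.0, 0.4324, 0.0765), (31.0, 0.5532, 0.3715), (20.0, 0.5415, 0.3805)]
[0.52839152 0.34473511 0.06850019]
```

{"op": "step_arm", "data": {"commands": "0 0 0 -0.04 -0.13 0 0.4;0 0 0 -0.09 -0.26 0 0.4;0 0 0 -0.14 -0.4 0 0.4;0 0 0 -0.19 -0.54 -0.02 0.4;0 0 0 -0.239 -0.65 -0.1 0.4;0 0 0 -0.239 -0.672 -0.2 0.4;0 0 0 -0.239 -0.672 -0.25 0.4;0 0 0 -0.239 -0.672 -0.268 0.4;0 0 0 -0.239 -0.672 -0.268 0.4;0 0 0 -0.239 -0.672 -0.268 0;0 0 0 -0.239 -0.672 -0.268 0;0 0 0 -0.239 -0.672 -0.268 0"}}

```text
t: 21.88
ee_pos: [0.4328, 0.0764, -0.0387]
ee_rot: [0.0, 0.111, 0.994, 0.0]
force: [-0.5, -0.2, 6.1]
gripper_width: 0.0194
gripper_force: 26.9
```

{"op": "step_arm", "data": {"commands": "0 0 0 0 0 0 0;0 0 0 0.01 0.02 0.14 0;0 0 0 0.04 0.1 0.26 0;0 0 0 0.09 0.24 0.27 0;0 0 0 0.14 0.38 0.27 0;0 0 0 0.19 0.52 0.27 0;0 0 0 0.235 0.64 0.26 0;0 0 0 0.239 0.672 0.21 0;0 0 0 0.239 0.672 0.19 0;0 0 0 0.239 0.672 0.19 0.4;0 0 0 0.239 0.672 0.19 0.4;0 0 0 0.239 0.672 0.19 0.4"}}

```text
t: 23.38
ee_pos: [0.5272, 0.3431, 0.0363]
ee_rot: [-0.001, 0.112, 0.994, -0.001]
force: [0.0, -0.4, 1.6]
gripper_width: 0.034
gripper_force: 0.9
```

{"op": "step_arm", "data": {"commands": "0 0 0 0 0 0.08 0.4;0 0 0 0 0 0.08 0.4"}}

```text
t: 23.62
ee_pos: [0.5295, 0.3451, 0.0703]
ee_rot: [0.001, 0.112, 0.994, 0.001]
force: [0.3, -0.6, 0.2]
gripper_width: 0.0339
gripper_force: 0.0
```

```bash
python3 look.py
```

```text
23.625 [0.52945385 0.34510773 0.07032418] 0.03390197004891332
top [(66.0, 0.5402, 0.3476), (53.0, 0.5443, -0.0336), (66.0, 0.4859, 0.3577)]
side [(46.0, 0.5419, -0.0334), (29.0, 0.5535, 0.3703)]
[0.52761062 0.34459027 0.06844606]
```

{"op": "step_arm", "data": {"commands": "0 0 0 0.01 -0.14 0 0.4;0 0 0 0.01 -0.28 0 0.4;0 0 0 0.02 -0.43 0 0.4;0 0 0 0.03 -0.58 0 0.4;0 0 0 0.035 -0.73 0 0.4;0 0 0 0.039 -0.87 -0.04 0.4;0 0 0 0.039 -0.945 -0.14 0.4;0 0 0 0.039 -0.945 -0.23 0.4;0 0 0 0.039 -0.945 -0.26 0.4;0 0 0 0.039 -0.945 -0.268 0.4;0 0 0 0.039 -0.945 -0.268 0.4"}}

```text
t: 25.1
ee_pos: [0.5443, -0.0323, -0.0379]
ee_rot: [0.0, 0.111, 0.994, 0.0]
force: [-0.4, 0.1, 0.4]
gripper_width: 0.034
gripper_force: 0.0
```

{"op": "step_arm", "data": {"commands": "0 0 0 0 0 0 0;0 0 0 0 0 0 0;0 0 0 0 0 0 0;0 0 0 0 0 0 0;0 0 0 0 0.02 0.14 0;0 0 0 -0.01 0.1 0.26 0;0 0 0 -0.02 0.24 0.27 0;0 0 0 -0.03 0.38 0.27 0;0 0 0 -0.03 0.52 0.27 0;0 0 0 -0.035 0.67 0.27 0;0 0 0 -0.039 0.82 0.27 0;0 0 0 -0.039 0.82 0.27 0"}}

```text
t: 26.6
ee_pos: [0.5266, 0.3035, 0.0694]
ee_rot: [-0.0, 0.105, 0.994, 0.002]
force: [0.5, -1.0, 0.5]
gripper_width: 0.0195
gripper_force: 24.8
```

Run:
```python
from h import *
s=robot.sense(); print(s['ee_pos'],s['gripper_width'])
c=cap('top'); P=cloud(c)[235:310,160:235].reshape(-1,3); r=P[(P[:,2]>.066)&(P[:,2]<.08)]
print(cv2.minEnclosingCircle((r[:,:2]*1000).astype(np.float32)))
```

```text
[0.52658788 0.3035314  0.06939772] 0.019543722712800627
((0.0, 0.0), 0.0)
```

{"op": "step_arm", "data": {"commands": "0 0 0 0 0.06 0 0;0 0 0 0 0.123 0 0;0 0 0 0 0.123 -0.04 0;0 0 0 0 0.123 -0.08 0;0 0 0 0 0.123 -0.08 0;0 0 0 0 0.123 -0.08 0.4;0 0 0 0 0.123 -0.08 0.4;0 0 0 0 0.123 -0.08 0.4;0 0 0 0 0.123 0.1 0.4;0 0 0 0 0.123 0.25 0.4;0 0 0 0 0.123 0.35 0.4;0 0 0 0 0.123 0.4 0.4"}}

```text
t: 28.15
ee_pos: [0.529, 0.3436, 0.2321]
ee_rot: [0.001, 0.112, 0.994, 0.001]
force: [-0.5, -0.0, -0.4]
gripper_width: 0.0339
gripper_force: 0.0
```

{"op": "step_arm", "data": {"commands": "0 0 0 0 -0.14 0 1;0 0 0 0 -0.28 0 1;0 0 0 0 -0.42 0 1;0 0 0 0 -0.56 0 1;0 0 0 0 -0.7 0 1;0 0 0 0 -0.84 0 1;0 0 0 0 -1 0 1;0 0 0 0 -1 0 1"}}

```text
t: 29.15
ee_pos: [0.5259, -0.063, 0.2294]
ee_rot: [-0.001, 0.117, 0.993, -0.001]
force: [0.7, 1.3, 0.1]
gripper_width: 0.0855
gripper_force: 0.0
```

```bash
python3 look.py
python3 - <<'E'
from h import *
T=cap('top'); P=cloud(T)
sub=P[235:310,160:235].reshape(-1,3); rim=sub[(sub[:,2]>.066)&(sub[:,2]<.08)]
print('rim',len(rim), cv2.minEnclosingCircle((rim[:,:2]*1000).astype(np.float32)))
S=cap('side')
img=np.hstack([cv2.resize(T['color'][230:310,150:250],(400,320),interpolation=2),cv2.resize(S['color'][340:420,225:325],(400,320),interpolation=2)])
save('cup1',img); print(robot.sense()['joints'])
E
```

```text
29.15 [ 0.52594362 -0.06298957  0.22944248] 0.08546549822015446
top []
side []
[ 0.52682665 -0.05688717  0.22894608]
rim 266 ((529.2233276367188, 345.6335754394531), 34.97081756591797)
[-0.4393769   0.34503429  0.59247126  2.02615585 -0.25618719  0.84395632
  1.64788474]
```

View pics/cup1.png

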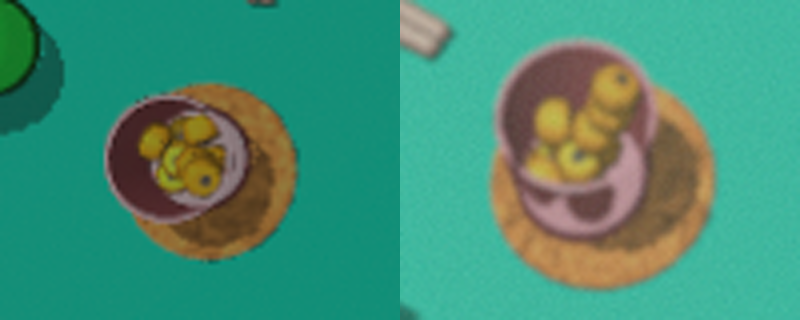

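All nine nuts are in the cup and the shelf is clear. Before choosing the cup grasp I measure the real gripper geometry, palm and tips, in the tool frame.

Run:
```python
from h import *
from scipy.spatial.transform import Rotation as R
c=cap('wrist'); P=cloud(c); s=robot.sense(); print(s['ee_pos'],s['ee_rot'],s['gripper_width'])
q=s['ee_rot']; A=R.from_quat([q[1],q[2],q[3],q[0]]).as_matrix()
L=(P-s['ee_pos'])@A*1000
for r in range(440,480,8): print(r,np.round(L[r,[230,280,318,360,400]]).astype(int).tolist())
f=L.reshape(-1,3); f=f[(f[:,2]>-200)&(f[:,2]<-30)&(abs(f[:,0])<40)]
print('maxz',f[:,2].max(), [ (int(b),f[(f[:,1]>b)&(f[:,1]<b+4),2].max() if ((f[:,1]>b)&(f[:,1]<b+4)).any() else None) for b in range(-70,70,8)])
```

```text
[ 0.52777039 -0.05385964  0.22901429] [-7.29319939e-04  1.09639301e-01  9.93971137e-01  2.65588225e-04] 0.08542663358774476
440 [[-329, -109, 228], [-329, -46, 229], [-328, 2, 228], [-329, 55, 229], [-329, 105, 228]]
448 [[-342, -110, 228], [10, -8, -112], [-340, 2, 227], [10, 9, -112], [-343, 106, 228]]
456 [[-356, -111, 227], [10, -8, -114], [10, 0, -114], [10, 9, -114], [-356, 107, 227]]
464 [[10, -18, -117], [11, -8, -117], [11, 0, -117], [11, 9, -117], [11, 17, -117]]
472 [[12, -17, -120], [11, -7, -119], [11, 0, -119], [11, 8, -120], [11, 16, -120]]
maxz -51.83708331439801 [(-70, np.float64(-94.96296677957828)), (-62, np.float64(-93.5434043364423)), (-54, np.float64(-58.532746990071594)), (-46, np.float64(-51.83708331439801)), (-38, np.float64(-103.09163596760925)), (-30, np.float64(-112.0459880224211)), (-22, np.float64(-115.00534938097145)), (-14, np.float64(-111.5225362472265)), (-6, np.float64(-111.16111165290091)), (2, np.float64(-111.78040909557069)), (10, np.float64(-111.32340261678726)), (18, np.float64(-114.86646293028953)), (26, np.float64(-111.7630277452491)), (34, np.float64(-102.58089306553718)), (42, np.float64(-51.86171098818994)), (50, np.float64(-59.41224944057862)), (58, np.float64(-93.41507446363168)), (66, np.float64(-95.82953979809821))]
```

The palm is only ~45 mm behind the pads, so a top-down grip would have it block the mouth. I'll grip the cup from the side (tool pointing +y, 25° below horizontal, camera side up) and pour by rolling. First I try that orientation in the air.

```bash
cat > plan.py <<'E'
import sys; from h import *; from scipy.spatial.transform import Rotation as R
def tgt(az,el,roll=0):
    a,e=np.radians([az,el]); z=np.array([np.cos(a)*np.cos(e),np.sin(a)*np.cos(e),np.sin(e)])
    y=np.cross(z,[0,0,1]); y/=np.linalg.norm(y); x=np.cross(y,z)
    return R.from_matrix(np.c_[x,y,z])*R.from_euler('z',roll,degrees=True)
def go(az,el,roll,C,off=.062):
    s=robot.sense(); q=s['ee_rot']; A=R.from_quat([q[1],q[2],q[3],q[0]]); B=tgt(az,el,roll)
    w=(B*A.inv()).as_rotvec()/np.pi; p=np.array(C)+off*B.as_matrix()[:,2]; t=(p-s['ee_pos'])/.4
    print('turn',np.round(w,3),np.linalg.norm(w)*180,'shift',np.round(t,3),'tcp',np.round(p,3),'now',np.round(s['ee_pos'],4),np.round(s['joints'],2),'w',round(float(s['gripper_width']),4))
if __name__=='__main__': v=[float(x) for x in sys.argv[1:]]; go(*v[:3],v[3:6])
E
python3 plan.py 90 -25 0 0.53 0.0 0.30
```

```text
turn [ 0.302  0.242 -0.38 ] 97.62341010006843 shift [0.006 0.275 0.112] tcp [0.53  0.056 0.274] now [ 0.5278 -0.0539  0.229 ] [-0.44  0.35  0.59  2.03 -0.26  0.84  1.65] w 0.0854
```

{"op": "step_arm", "data": {"commands": "0.03 0.024 -0.038 0.006 0.03 0.1 1;0.06 0.048 -0.076 0.006 0.06 0.112 1;0.09 0.073 -0.114 0.006 0.09 0.112 1;0.121 0.097 -0.152 0.006 0.12 0.112 1;0.151 0.121 -0.19 0.006 0.14 0.112 1;0.181 0.145 -0.228 0.006 0.17 0.112 1;0.211 0.169 -0.266 0.006 0.2 0.112 1;0.242 0.194 -0.304 0.006 0.22 0.112 1;0.272 0.218 -0.342 0.006 0.25 0.112 1;0.302 0.242 -0.38 0.006 0.275 0.112 1;0.302 0.242 -0.38 0.006 0.275 0.112 1;0.302 0.242 -0.38 0.006 0.275 0.112 1"}}

```text
t: 30.9
ee_pos: [0.5311, 0.055, 0.2747]
ee_rot: [-0.38, 0.596, 0.598, 0.379]
force: [0.2, 0.3, 0.5]
gripper_width: 0.0851
gripper_force: 0.0
```

```bash
python3 plan.py 90 -25 0 0.53 0.0 0.30;python3 plan.py 90 0 140 0.62 -0.285 0.22; python3 plan.py 90 0 -140 0.62 -0.285 0.22
```

```text
turn [ 0.001  0.    -0.001] 0.20849512606947407 shift [-0.003  0.003 -0.002] tcp [0.53  0.056 0.274] now [0.5311 0.055  0.2747] [-0.    0.65  0.55  2.01 -1.14  1.66  1.21] w 0.0851
turn [ 0.061  0.762 -0.17 ] 141.03682500494043 shift [ 0.222 -0.695 -0.137] tcp [ 0.62  -0.223  0.22 ] now [0.5311 0.055  0.2747] [-0.    0.65  0.55  2.01 -1.14  1.66  1.21] w 0.0851
turn [ 0.063 -0.762  0.169] 140.954262944488 shift [ 0.222 -0.695 -0.137] tcp [ 0.62  -0.223  0.22 ] now [0.5311 0.055  0.2747] [-0.    0.65  0.55  2.01 -1.14  1.66  1.21] w 0.0851
```

The side pose is reachable with good joint margins. Next I rehearse the pour pose over the bowl, empty.

```bash
python3 plan.py 90 0 0 0.60 -0.268 0.26
```

```text
turn [ 0.139  0.    -0.001] 25.107214541001284 shift [ 0.172 -0.653 -0.037] tcp [ 0.6   -0.206  0.26 ] now [0.5311 0.055  0.2747] [-0.    0.65  0.55  2.01 -1.14  1.66  1.21] w 0.0851
```

{"op": "step_arm", "data": {"commands": "0.03 0 0 0.04 -0.13 0 1;0.06 0 0 0.08 -0.26 0 1;0.09 0 0 0.12 -0.4 0 1;0.12 0 0 0.15 -0.52 0 1;0.139 0 0 0.172 -0.653 0 1;0.139 0 0 0.172 -0.653 0 1;0.139 0 0 0.172 -0.653 0 1"}}

```text
t: 31.78
ee_pos: [0.5999, -0.2071, 0.2749]
ee_rot: [-0.5, 0.5, 0.501, 0.499]
force: [0.0, -0.0, 0.7]
gripper_width: 0.0855
gripper_force: 0.0
```

```bash
python3 plan.py 90 0 70 0.60 -0.268 0.26;python3 plan.py 90 0 140 0.60 -0.268 0.26
```

```text
turn [ 0.     0.389 -0.001] 70.0011053713969 shift [ 0.     0.003 -0.037] tcp [ 0.6   -0.206  0.26 ] now [ 0.5999 -0.2071  0.2749] [ 0.6   1.    0.16  1.47 -1.06  2.07  1.08] w 0.0855
turn [-0.     0.778 -0.001] 140.00103192237265 shift [ 0.     0.003 -0.037] tcp [ 0.6   -0.206  0.26 ] now [ 0.5999 -0.2071  0.2749] [ 0.6   1.    0.16  1.47 -1.06  2.07  1.08] w 0.0855
```

```bash
python3 plan.py 90 -8 70 0.60 -0.268 0.275;python3 plan.py 90 -8 150 0.60 -0.268 0.25
```

```text
turn [-0.038  0.388 -0.028] 70.39136945076646 shift [ 0.     0.001 -0.021] tcp [ 0.6   -0.207  0.266] now [ 0.5999 -0.2071  0.2749] [ 0.6   1.    0.16  1.47 -1.06  2.07  1.08] w 0.0855
turn [-0.016  0.832 -0.059] 150.07753324244914 shift [ 0.     0.001 -0.084] tcp [ 0.6   -0.207  0.241] now [ 0.5999 -0.2071  0.2749] [ 0.6   1.    0.16  1.47 -1.06  2.07  1.08] w 0.0855
```

{"op": "step_arm", "data": {"commands": "-0.01 0.055 0 0 0 0 1;-0.02 0.11 0 0 0 0 1;-0.03 0.165 0 0 0 0 1;-0.04 0.22 0 0 0 0 1;-0.044 0.275 0 0 0 0 1;-0.044 0.33 0 0 0 0 1;-0.04 0.385 0 0 0 0 1"}}

```text
t: 32.65
ee_pos: [0.6005, -0.2033, 0.2759]
ee_rot: [-0.665, 0.724, 0.156, 0.092]
force: [0.7, -0.5, -0.4]
gripper_width: 0.0854
gripper_force: 0.0
```

```bash
python3 plan.py 90 -8 150 0.60 -0.268 0.275
```

```text
turn [-0.027  0.442 -0.072] 80.68787956892581 shift [-0.001 -0.008 -0.024] tcp [ 0.6   -0.207  0.266] now [ 0.6005 -0.2033  0.2759] [ 0.55  0.98  0.21  1.43 -1.    2.07 -0.14] w 0.0854
```

```bash
python3 plan.py 90 -25 0 0.5287 0.15 0.20; python3 look.py
```

```text
turn [-0.08  -0.379  0.083] 71.25083355766274 shift [-0.18   1.024 -0.255] tcp [0.529 0.206 0.174] now [ 0.6005 -0.2033  0.2759] [ 0.55  0.98  0.21  1.43 -1.    2.07 -0.14] w 0.0854
32.65 [ 0.60052756 -0.20325886  0.27588672] 0.08537441087926663
top []
side [(30.0, 0.552, 0.3728), (15.0, 0.5407, 0.3806)]
[ 0.60009671 -0.20384523  0.27516835]
```

{"op": "step_arm", "data": {"commands": "-0.01 -0.047 0.01 -0.02 0.12 0 1;-0.02 -0.095 0.02 -0.04 0.25 0 1;-0.03 -0.142 0.031 -0.07 0.38 0 1;-0.04 -0.19 0.042 -0.1 0.52 0 1;-0.05 -0.237 0.052 -0.13 0.66 0 1;-0.06 -0.284 0.062 -0.15 0.8 -0.05 1;-0.07 -0.33 0.073 -0.17 0.92 -0.12 1;-0.08 -0.379 0.083 -0.18 0.99 -0.2 1;-0.08 -0.379 0.083 -0.18 0.99 -0.25 1;-0.08 -0.379 0.083 -0.18 0.99 -0.25 1;-0.08 -0.379 0.083 -0.18 0.99 -0.25 1"}}

```text
t: 34.12
ee_pos: [0.5278, 0.1891, 0.1751]
ee_rot: [-0.38, 0.594, 0.598, 0.383]
force: [0.1, -0.4, 0.2]
gripper_width: 0.0852
gripper_force: 0.0
```

```bash
python3 plan.py 90 -25 0 0.5287 0.227 0.087;python3 - <<'E'
from h import *
T=cap('top'); P=cloud(T)
sub=P[235:310,160:235].reshape(-1,3); rim=sub[(sub[:,2]>.066)&(sub[:,2]<.08)]
print('rim',len(rim), cv2.minEnclosingCircle((rim[:,:2]*1000).astype(np.float32)))
E
```

```text
turn [-0.001  0.002 -0.001] 0.45781643951966505 shift [ 0.002  0.235 -0.286] tcp [0.529 0.283 0.061] now [0.5278 0.1891 0.1751] [ 0.23  0.71 -0.1   2.13 -1.27  1.14  1.24] w 0.0852
rim 262 ((528.7366333007812, 345.8397216796875), 35.08695602416992)
```

{"op": "step_arm", "data": {"commands": "-0.001 0.002 -0.001 0.002 0.06 -0.07 1;-0.001 0.002 -0.001 0.002 0.12 -0.15 1;-0.001 0.002 -0.001 0.002 0.18 -0.22 1;-0.001 0.002 -0.001 0.002 0.22 -0.27 1;-0.001 0.002 -0.001 0.002 0.235 -0.286 1;-0.001 0.002 -0.001 0.002 0.235 -0.286 1;-0.001 0.002 -0.001 0.002 0.235 -0.286 1;-0.001 0.002 -0.001 0.002 0.235 -0.286 1"}}

```text
t: 35.17
ee_pos: [0.5288, 0.2821, 0.0606]
ee_rot: [-0.38, 0.597, 0.595, 0.38]
force: [-0.1, 0.4, -0.9]
gripper_width: 0.0852
gripper_force: 0.0
```

```bash
python3 plan.py 90 -25 0 0.5287 0.3455 0.032;python3 - <<'E'
from h import *
c=cap('wrist'); save('w5',c['color']); s=cap('side'); 
E
```

```text
turn [-0.    -0.     0.001] 0.17545946836762027 shift [-0.     0.299 -0.137] tcp [0.529 0.402 0.006] now [0.5288 0.2821 0.0606] [ 0.15  0.93 -0.23  2.15 -1.51  0.96  1.47] w 0.0852
```

View pics/w5.png

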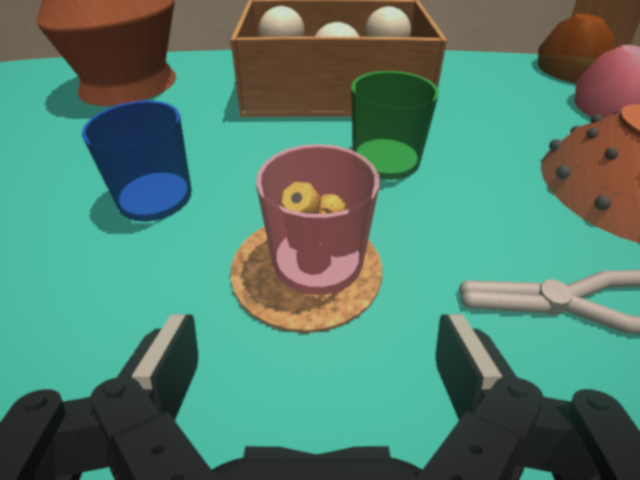

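The cup is centred between the fingers (cup at x≈318, pads at 180/455). Joint 5 is near its limit, so I turn the approach 20° towards +110° azimuth before advancing.

```bash
python3 plan.py 110 -25 0 0.566 0.243 0.083
```

```text
turn [-0.    -0.001  0.112] 20.133391567372072 shift [ 0.045  0.033 -0.009] tcp [0.547 0.296 0.057] now [0.5286 0.2824 0.0604] [ 0.15  0.93 -0.23  2.15 -1.51  0.95  1.47] w 0.0852
```

{"op": "step_arm", "data": {"commands": "0 0 0.03 0.015 0.01 0 1;0 0 0.06 0.03 0.02 0 1;0 0 0.09 0.04 0.03 -0.005 1;0 0 0.111 0.045 0.033 -0.009 1;0 0 0.111 0.045 0.033 -0.009 1;0 0 0.111 0.045 0.033 -0.009 1"}}

```text
t: 36.02
ee_pos: [0.5452, 0.2958, 0.0564]
ee_rot: [-0.441, 0.485, 0.689, 0.308]
force: [0.1, -0.2, -0.7]
gripper_width: 0.0852
gripper_force: 0.0
```

```bash
python3 plan.py 110 -25 0 0.5287 0.3455 0.032
```

```text
turn [-0.    -0.001  0.001] 0.2900750918085206 shift [-0.089  0.256 -0.126] tcp [0.509 0.398 0.006] now [0.5452 0.2958 0.0564] [ 0.05  0.98 -0.17  1.87 -1.09  1.12  1.19] w 0.0852
```

{"op": "step_arm", "data": {"commands": "0 0 0 -0.015 0.043 -0.021 1;0 0 0 -0.03 0.085 -0.042 1;0 0 0 -0.045 0.128 -0.063 1;0 0 0 -0.06 0.171 -0.084 1;0 0 0 -0.06 0.171 -0.084 1;0 0 0 -0.06 0.171 -0.084 1"}}

```text
t: 36.78
ee_pos: [0.5225, 0.3642, 0.0225]
ee_rot: [-0.441, 0.485, 0.69, 0.308]
force: [-0.0, -0.4, 0.3]
gripper_width: 0.0854
gripper_force: 0.0
```

```bash
python3 plan.py 110 -25 0 0.5287 0.3455 0.032
```

```text
turn [ 0.    -0.001  0.001] 0.2091212832831519 shift [-0.032  0.085 -0.042] tcp [0.509 0.398 0.006] now [0.5225 0.3642 0.0225] [-0.02  1.03 -0.23  1.9  -1.19  1.02  1.25] w 0.0854
```

{"op": "step_arm", "data": {"commands": "0 0 0 -0.01 0.028 -0.014 1;0 0 0 -0.02 0.057 -0.028 1;0 0 0 -0.032 0.085 -0.042 1;0 0 0 -0.032 0.085 -0.042 1;0 0 0 -0.032 0.085 -0.042 1;0 0 0 -0.032 0.085 -0.042 0;0 0 0 -0.032 0.085 -0.042 0;0 0 0 -0.032 0.085 -0.042 0;0 0 0 -0.032 0.085 -0.042 0", "force": 60}}

```text
t: 37.9
ee_pos: [0.5102, 0.3981, 0.0065]
ee_rot: [-0.441, 0.485, 0.689, 0.309]
force: [0.3, -5.2, 4.6]
gripper_width: 0.0633
gripper_force: 64.9
```

```bash
python3 plan.py 110 -25 0 0.5287 0.3455 0.032
python3 - <<'E'
from h import *
c=cap('wrist'); save('w6',c['color']); s=robot.sense(); print(s['force'])
E
```

```text
turn [-0.    -0.001  0.001] 0.22164850882694567 shift [-0.002  0.001 -0.002] tcp [0.509 0.398 0.006] now [0.5102 0.3981 0.0065] [-0.05  1.05 -0.26  1.91 -1.24  0.97  1.29] w 0.0633
[ 1.63659326 -5.41529568  5.61850548]
```

View pics/w6.png

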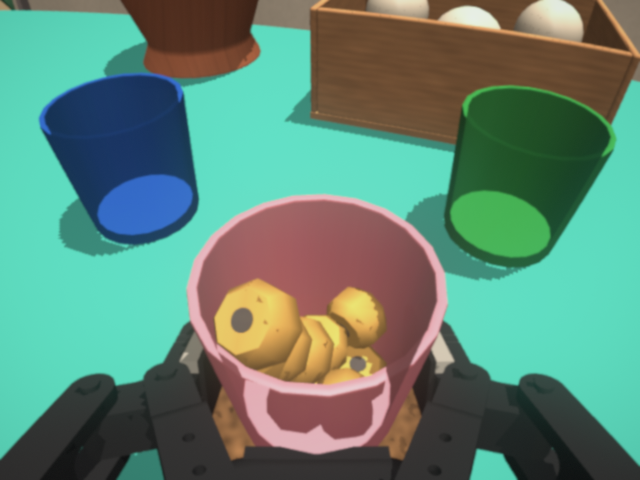

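The pads hold the cup at 63.3 mm with the nuts inside, blue at (115,155) and green at (530,170) untouched. Lifting gently.

{"op": "step_arm", "data": {"commands": "0 0 0 0 0 0.03 0;0 0 0 0 0 0.08 0;0 0 0 0 0 0.15 0;0 0 0 0 0 0.24 0;0 0 0 0 0 0.34 0;0 0 0 0 0 0.44 0;0 0 0 0 0 0.54 0;0 0 0 0 0 0.6 0;0 0 0 0 0 0.62 0;0 0 0 0 0 0.62 0"}}

```text
t: 39.2
ee_pos: [0.5086, 0.3986, 0.2541]
ee_rot: [-0.441, 0.485, 0.69, 0.308]
force: [-0.6, -0.6, -3.3]
gripper_width: 0.0635
gripper_force: 65.7
```

```bash
python3 plan.py 90 -25 0 0.56 0.1 0.28
```

```text
turn [-0.    -0.001 -0.111] 19.938041541363337 shift [ 0.129 -0.606 -0.001] tcp [0.56  0.156 0.254] now [0.5086 0.3986 0.2541] [-0.06  0.65 -0.25  1.92 -1.15  1.14  0.91] w 0.0635
```

{"op": "step_arm", "data": {"commands": "0 0 -0.01 0.01 -0.04 0 0;0 0 -0.025 0.02 -0.1 0 0;0 0 -0.04 0.04 -0.18 0 0;0 0 -0.055 0.06 -0.27 0 0;0 0 -0.07 0.08 -0.36 0 0;0 0 -0.085 0.1 -0.45 0 0;0 0 -0.1 0.12 -0.53 0 0;0 0 -0.111 0.129 -0.585 0 0;0 0 -0.111 0.129 -0.606 0 0;0 0 -0.111 0.129 -0.606 0 0"}}

```text
t: 40.45
ee_pos: [0.5609, 0.1561, 0.254]
ee_rot: [-0.381, 0.597, 0.595, 0.38]
force: [0.3, 0.1, -2.4]
gripper_width: 0.0632
gripper_force: 66.1
```

```bash
python3 plan.py 90 -10 0 0.595 -0.268 0.26
```

```text
turn [ 0.083 -0.001  0.   ] 14.887636656460634 shift [ 0.085 -0.908 -0.012] tcp [ 0.595 -0.207  0.249] now [0.5609 0.1561 0.254 ] [ 0.27  0.61 -0.1   2.02 -1.16  1.24  1.02] w 0.0632
```

{"op": "step_arm", "data": {"commands": "0 0 0 0.01 -0.04 0 0;0 0 0 0.02 -0.11 0 0;0.01 0 0 0.03 -0.2 0 0;0.02 0 0 0.04 -0.3 0 0;0.03 0 0 0.05 -0.41 0 0;0.04 0 0 0.06 -0.52 0 0;0.05 0 0 0.07 -0.63 0 0;0.06 0 0 0.08 -0.73 0 0;0.07 0 0 0.085 -0.82 0 0;0.08 0 0 0.085 -0.88 -0.01 0;0.083 0 0 0.085 -0.908 -0.01 0;0.083 0 0 0.085 -0.908 -0.01 0"}}

```text
t: 41.95
ee_pos: [0.5947, -0.2084, 0.2494]
ee_rot: [-0.455, 0.543, 0.54, 0.454]
force: [0.4, 0.8, -2.3]
gripper_width: 0.0633
gripper_force: 66.2
```

```bash
python3 plan.py 90 -10 70 0.595 -0.268 0.23; python3 plan.py 90 -10 150 0.595 -0.268 0.22;python3 - <<'E'
from h import *
c=cap('wrist');t=cap('side'); save('w7',np.hstack([cv2.resize(c['color'],(400,300)),cv2.resize(t['color'][40:240,280:547],(400,300))]))
E
```

```text
turn [ 0.     0.382 -0.067] 69.77765079845544 shift [ 0.001  0.004 -0.075] tcp [ 0.595 -0.207  0.219] now [ 0.5947 -0.2084  0.2494] [ 0.7   0.94 -0.01  1.48 -0.91  1.85  1.01] w 0.0633
turn [ 0.001  0.819 -0.144] 149.77760097553022 shift [ 0.001  0.004 -0.1  ] tcp [ 0.595 -0.207  0.209] now [ 0.5947 -0.2084  0.2494] [ 0.7   0.94 -0.01  1.48 -0.91  1.85  1.01] w 0.0633
```

View pics/w7.png

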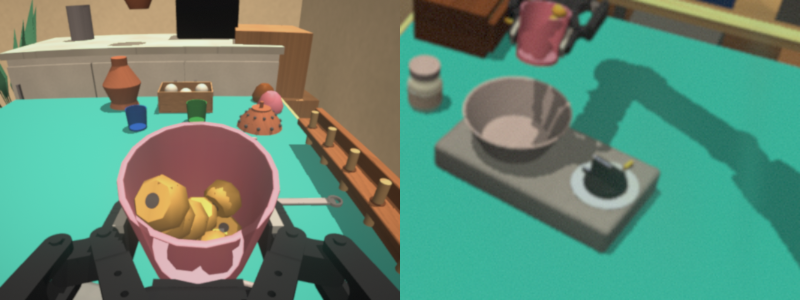

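The cup, with all nuts, is over the bowl. Its apparent shift at (540,30) in the side view is only its height. Pouring by rolling +150°.

{"op": "step_arm", "data": {"commands": "0 0.04 -0.007 0 0 -0.03 0;0 0.09 -0.016 0 0 -0.07 0;0 0.14 -0.025 0 0 -0.11 0;0 0.19 -0.034 0 0 -0.135 0;0 0.24 -0.042 0 0 -0.137 0;0 0.29 -0.051 0 0 -0.137 0;0 0.34 -0.06 0 0 -0.137 0;0 0.39 -0.068 0 0 -0.137 0;0 0.44 -0.077 0 0 -0.137 0;0 0.49 -0.086 0 0 -0.137 0;0 0.54 -0.095 0 0 -0.137 0;0 0.59 -0.104 0 0 -0.137 0"}}

```text
t: 43.55
ee_pos: [0.5957, -0.205, 0.1964]
ee_rot: [-0.635, 0.756, -0.121, -0.102]
force: [0.3, -0.4, -2.2]
gripper_width: 0.0636
gripper_force: 66.0
```

{"op": "step_arm", "data": {"commands": "0 0.05 -0.009 0 0 0 0;0 0.1 -0.018 0 0 0 0;0 0.15 -0.026 0 0 0 0;0 0.2 -0.035 0 0 0 0;0 0.23 -0.04 0 0 0 0;0 0.24 -0.042 0 0 0 0;0 0.24 -0.042 0 0 0 0;0 0.24 -0.042 0 0 0 0;0 0.24 -0.042 0 0 0 0;0 0.24 -0.042 0 0 0 0"}}

```text
t: 44.8
ee_pos: [0.5949, -0.2071, 0.1952]
ee_rot: [-0.551, 0.657, -0.393, -0.331]
force: [0.1, -0.0, -1.2]
gripper_width: 0.0633
gripper_force: 66.4
```

```bash
python3 plan.py 90 -10 150 0.595 -0.268 0.205;python3 - <<'E'
from h import *
s=robot.sense(); print(s['force'],s['t'])
c=cap('top');t=cap('side'); save('p1',np.hstack([cv2.resize(c['color'][160:360,400:640],(400,333),interpolation=2),cv2.resize(t['color'][20:220,260:500],(400,333),interpolation=2)]))
for c in(c,t): print([tuple(float(v) for v in o) for o in nuts(c) if .3<o[3]<.9 and -.5<o[4]<.3])
E
```

```text
turn [ 0.    -0.01   0.002] 1.8554346733195188 shift [ 0.     0.    -0.002] tcp [ 0.595 -0.207  0.194] now [ 0.5949 -0.2071  0.1952] [ 0.45  1.06  0.44  1.5  -1.07  2.05 -1.39] w 0.0633
[ 0.08281466 -0.00951628 -1.23877367] 44.8
[(320.6, 206.8, 111.0, 0.6771, 0.0751), (481.8, 251.2, 33.0, 0.5855, -0.2922), (494.0, 316.9, 30.0, 0.4384, -0.3209)]
[(432.0, 149.5, 14.0, 0.4478, -0.3547), (267.4, 243.0, 167.0, 0.6775, 0.0701)]
```

View pics/p1.png

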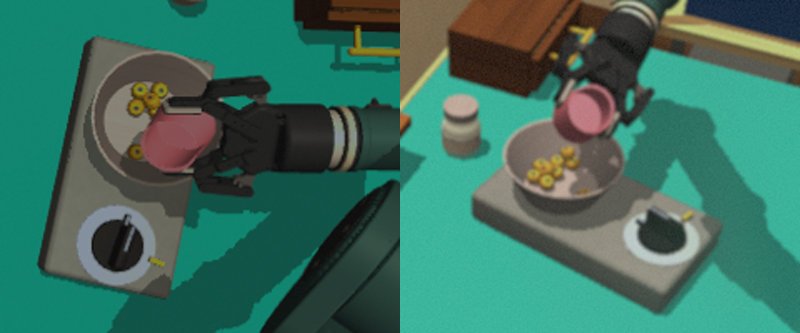

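Nuts are lying in the bowl at (150,100) in the top crop, and the wrist force fell by 1.1 N, which is nine nuts. Rolling the cup back and returning to the mat.

```bash
python3 plan.py 90 -10 0 0.595 -0.268 0.26
```

```text
turn [ 0.    -0.831  0.146] 151.86431945009264 shift [0.    0.    0.135] tcp [ 0.595 -0.207  0.249] now [ 0.5949 -0.2071  0.1952] [ 0.45  1.06  0.44  1.5  -1.07  2.05 -1.39] w 0.0636
```

{"op": "step_arm", "data": {"commands": "0 -0.05 0.009 0 0 0.03 0;0 -0.1 0.018 0 0 0.07 0;0 -0.155 0.027 0 0 0.11 0;0 -0.21 0.037 0 0 0.135 0;0 -0.265 0.047 0 0 0.135 0;0 -0.32 0.056 0 0 0.135 0;0 -0.375 0.066 0 0 0.135 0;0 -0.43 0.076 0 0 0.135 0;0 -0.485 0.085 0 0 0.135 0;0 -0.54 0.095 0 0 0.135 0;0 -0.595 0.105 0 0 0.135 0;0 -0.65 0.114 0 0 0.135 0"}}

```text
t: 46.4
ee_pos: [0.5946, -0.2073, 0.2491]
ee_rot: [-0.564, 0.673, 0.366, 0.308]
force: [-0.3, -0.4, -0.9]
gripper_width: 0.0633
gripper_force: 66.5
```

```bash
python3 plan.py 90 -10 0 0.595 -0.268 0.26; python3 plan.py 90 -25 0 0.56 0.1 0.28
```

```text
turn [-0.    -0.179  0.032] 32.78211263179593 shift [0.001 0.001 0.   ] tcp [ 0.595 -0.207  0.249] now [ 0.5946 -0.2073  0.2491] [ 0.7   0.94 -0.01  1.49 -0.91  1.85  0.44] w 0.0633
turn [-0.081 -0.174  0.055] 35.97672123150025 shift [-0.087  0.909  0.012] tcp [0.56  0.156 0.254] now [ 0.5946 -0.2073  0.2491] [ 0.7   0.94 -0.01  1.49 -0.91  1.85  0.44] w 0.0633
```

{"op": "step_arm", "data": {"commands": "-0.007 -0.015 0.005 0 0.05 0 0;-0.015 -0.03 0.01 -0.01 0.14 0 0;-0.022 -0.05 0.015 -0.02 0.24 0 0;-0.03 -0.07 0.02 -0.03 0.34 0 0;-0.04 -0.09 0.027 -0.04 0.44 0 0;-0.05 -0.11 0.034 -0.05 0.54 0 0;-0.06 -0.13 0.041 -0.06 0.65 0 0;-0.07 -0.15 0.048 -0.07 0.76 0.01 0;-0.08 -0.172 0.054 -0.08 0.85 0.01 0;-0.081 -0.174 0.055 -0.087 0.909 0.012 0;-0.081 -0.174 0.055 -0.087 0.909 0.012 0;-0.081 -0.174 0.055 -0.087 0.909 0.012 0"}}

```text
t: 47.9
ee_pos: [0.5611, 0.1546, 0.2532]
ee_rot: [-0.38, 0.599, 0.594, 0.379]
force: [0.3, -0.5, -0.5]
gripper_width: 0.0635
gripper_force: 66.5
```

```bash
python3 plan.py 110 -25 0 0.523 0.3415 0.12
```

```text
turn [ 0.    -0.002  0.113] 20.33711355292012 shift [-0.143  0.599 -0.398] tcp [0.504 0.394 0.094] now [0.5611 0.1546 0.2532] [ 0.36  0.62 -0.22  2.02 -1.12  1.18  0.98] w 0.0635
```

{"op": "step_arm", "data": {"commands": "0 0 0.01 -0.01 0.06 0 0;0 0 0.03 -0.03 0.15 0 0;0 0 0.05 -0.06 0.26 0 0;0 0 0.07 -0.09 0.37 0 0;0 0 0.09 -0.12 0.48 -0.05 0;0 -0.002 0.11 -0.14 0.56 -0.15 0;0 -0.002 0.113 -0.143 0.599 -0.26 0;0 -0.002 0.113 -0.143 0.599 -0.35 0;0 -0.002 0.113 -0.143 0.599 -0.39 0;0 -0.002 0.113 -0.143 0.599 -0.398 0;0 -0.002 0.113 -0.143 0.599 -0.398 0;0 -0.002 0.113 -0.143 0.599 -0.398 0"}}

```text
t: 49.4
ee_pos: [0.5037, 0.3963, 0.0963]
ee_rot: [-0.44, 0.482, 0.692, 0.309]
force: [0.2, 0.7, -1.9]
gripper_width: 0.0636
gripper_force: 66.5
```

```bash
python3 plan.py 110 -25 0 0.523 0.3415 0.0325;python3 - <<'E'
from h import *
for n in('top','side'):
    c=cap(n); hsv=cv2.cvtColor(c['color'],cv2.COLOR_RGB2HSV); m=cv2.inRange(hsv,(150,40,60),(179,255,255))|cv2.inRange(hsv,(0,40,60),(4,255,255))
    a=proj(c,[.523,.3415,.13])[0].astype(int); k=np.zeros_like(m); cv2.circle(k,tuple(map(int,a)),45,255,-1); m&=k
    P=cloud(c)[m>0]; print(n,len(P),np.round(P.min(0),3),np.round(P.max(0),3))
    if len(P)>20:
        r=P[(P[:,2]>P[:,2].max()-.012)&(P[:,2]<.2)]; print(cv2.minEnclosingCircle((r[:,:2]*1000).astype(np.float32)))
        A=np.c_[r[:,:2],np.ones(len(r))]; print('rim plane',np.linalg.lstsq(A,r[:,2],rcond=None)[0])
E
```

```text
turn [-0.     0.001 -0.001] 0.2557975841202299 shift [ 0.    -0.005 -0.225] tcp [0.504 0.394 0.006] now [0.5037 0.3963 0.0963] [ 0.02  0.92 -0.37  1.95 -1.16  0.94  1.14] w 0.0636
top 556 [0.49  0.073 0.096] [0.555 0.377 1.05 ]
((0.0, 0.0), 0.0)
rim plane [0. 0. 0.]
side 1837 [0.303 0.311 0.095] [0.563 0.688 0.957]
((0.0, 0.0), 0.0)
rim plane [0. 0. 0.]
```

{"op": "step_arm", "data": {"commands": "0 0 0 0 -0.005 -0.08 0;0 0 0 0 -0.005 -0.14 0;0 0 0 0 -0.005 -0.18 0;0 0 0 0 -0.005 -0.2 0;0 0 0 0 -0.005 -0.21 0;0 0 0 0 -0.005 -0.218 0;0 0 0 0 -0.005 -0.223 0;0 0 0 0 -0.005 -0.223 0;0 0 0 0 -0.005 -0.223 0"}}

```text
t: 50.62
ee_pos: [0.5031, 0.3944, 0.0064]
ee_rot: [-0.441, 0.482, 0.692, 0.308]
force: [0.5, -1.9, 1.8]
gripper_width: 0.0639
gripper_force: 66.5
```

{"op": "step_arm", "data": {"commands": "0 0 0 0 0 0 1;0 0 0 0 0 0 1;0 0 0 0 0 0 1;0 0 0 0 0 0 1;0 0 0 0 0 0 1;0 0 0 0.008 -0.022 0.01 1;0 0 0 0.024 -0.066 0.031 1;0 0 0 0.048 -0.132 0.062 1;0 0 0 0.08 -0.22 0.11 1;0 0 0 0.11 -0.3 0.2 1;0 0 0 0.12 -0.34 0.32 1;0 0 0 0.12 -0.36 0.45 1"}}

```text
t: 52.12
ee_pos: [0.5523, 0.2467, 0.1868]
ee_rot: [-0.439, 0.484, 0.691, 0.308]
force: [0.5, 0.0, 1.1]
gripper_width: 0.0853
gripper_force: 0.0
```

```bash
cat > cupchk.py <<'E'
from h import *
T=cap('top'); P=cloud(T); sub=P[235:310,160:235].reshape(-1,3); rim=sub[(sub[:,2]>.064)&(sub[:,2]<.08)]
print('rim',len(rim), cv2.minEnclosingCircle((rim[:,:2]*1000).astype(np.float32)),np.median(rim[:,2]))
A=np.c_[rim[:,:2]-rim[:,:2].mean(0),np.ones(len(rim))]; print('plane',np.linalg.lstsq(A,rim[:,2],rcond=None)[0])
hsv=cv2.cvtColor(T['color'],cv2.COLOR_RGB2HSV); mk=cv2.inRange(hsv,(8,120,90),(19,255,255)); mk[:245]=0;mk[300:]=0;mk[:,:170]=0;mk[:,230:]=0
v,u=np.nonzero(mk); print('mat',cv2.minEnclosingCircle((plane(T,np.c_[u,v],.004)[:,:2]*1000).astype(np.float32)))
# bowl nuts: all brass in bowl
b=cv2.inRange(hsv,(14,110,70),(34,255,255)); k=np.zeros_like(b); o=proj(T,[.625,-.285,.08])[0]; cv2.circle(k,(int(o[0]),int(o[1])),42,255,-1); n,l,s,ce=cv2.connectedComponentsWithStats(b&k); print('bowl blobs',s[1:,4].tolist())
for n in('top','side'):
    c=cap(n); print(n,[tuple(float(v) for v in o) for o in nuts(c) if .2<o[3]<.9 and -.55<o[4]<.3])
E
python3 cupchk.py
```

```text
rim 186 ((521.0631713867188, 341.9250793457031), 35.03339385986328) 0.07109252057491112
plane [-7.83749008e-05 -2.41785570e-02  7.07892131e-02]
mat ((521.836669921875, 340.1799011230469), 48.926788330078125)
bowl blobs [558]
top []
side [(432.0, 149.4, 13.0, 0.4479, -0.3551), (267.4, 243.0, 168.0, 0.6775, 0.0702)]
```

```bash
python3 - <<'E'
from h import *
c=cap('top');t=cap('side')
a=cv2.resize(c['color'][190:280,445:545],(333,300),interpolation=2); b=cv2.resize(t['color'][90:155,310:400],(415,300),interpolation=2)
d=cv2.resize(c['color'][100:350,120:560],(440,250)); e=cv2.resize(c['color'][240:305,165:239],(308,250))
save('fin',np.vstack([np.hstack([a,b]),np.hstack([d,e])]))
E
python3 plan.py 90 -89.9 0 0.4626 -0.2509 0.2; python3 -c "
from plan import *
s=robot.sense(); q=s['ee_rot']; A=R.from_quat([q[1],q[2],q[3],q[0]])
for ytool in (70.6,-109.4,):
    y=np.array([np.cos(np.radians(ytool)),np.sin(np.radians(ytool)),0]); z=np.array([0,0,-1.]); B=R.from_matrix(np.c_[np.cross(y,z),y,z]); print(ytool,np.round((B*A.inv()).as_rotvec()/np.pi,3))
"
```

```text
turn [-0.356 -0.063 -0.1  ] 67.5536645866347 shift [-0.221 -1.249 -0.119] tcp [ 0.463 -0.251  0.138] now [0.5511 0.2489 0.1857] [ 0.17  0.79 -0.25  1.86 -0.95  1.22  0.99] w 0.0852
70.6 [-0.261 -0.264  0.249]
-109.4 [-0.313  0.31  -0.627]
```

View pics/fin.png

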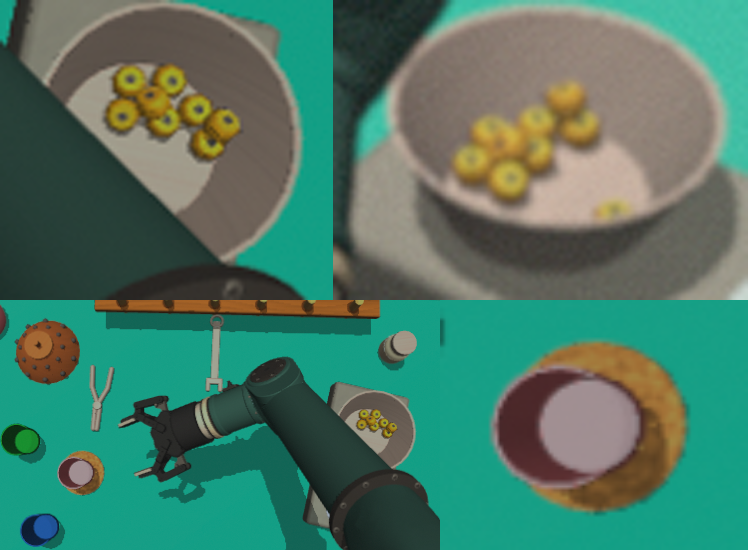

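Both views show nine nuts in the bowl: eight at about (460–600, 90–185) plus one at (613,210) in the side crop. The cup is empty and on the mat. Now the dial: reorienting tool-down, pads across the bar.

{"op": "step_arm", "data": {"commands": "-0.02 -0.02 0.02 0 -0.05 0.1 1;-0.05 -0.05 0.048 0 -0.12 0.2 1;-0.08 -0.08 0.075 0 -0.2 0.25 0.7;-0.11 -0.11 0.105 -0.03 -0.28 0.25 0.7;-0.14 -0.14 0.133 -0.06 -0.37 0.25 0.7;-0.17 -0.172 0.162 -0.09 -0.46 0.25 0.7;-0.2 -0.202 0.191 -0.12 -0.55 0.25 0.7;-0.23 -0.233 0.22 -0.15 -0.65 0.25 0.7;-0.261 -0.264 0.249 -0.18 -0.75 0.25 0.7;-0.261 -0.264 0.249 -0.22 -0.85 0.25 0.7;-0.261 -0.264 0.249 -0.22 -0.85 0.25 0.7;-0.261 -0.264 0.249 -0.22 -0.85 0.25 0.7"}}

```text
t: 53.88
ee_pos: [0.4626, -0.0895, 0.2847]
ee_rot: [-0.002, 0.168, 0.986, -0.0]
force: [-1.0, -0.8, 0.1]
gripper_width: 0.0595
gripper_force: 0.0
```

```bash
cat > dial.py <<'E'
from plan import *
s=robot.sense(); print(np.round(s['joints'],2),s['ee_pos'],s['gripper_width'],s['force'])
q=s['ee_rot']; A=R.from_quat([q[1],q[2],q[3],q[0]]).as_matrix(); print('y az',np.degrees(np.arctan2(A[1,1],A[0,1])),'z',A[:,2])
T=cap('top'); q=cloud(T)[180:345,420:540].reshape(-1,3)
r=q[(q[:,2]>.08)&(q[:,2]<.1)&(abs(q[:,0]-.4625)<.05)&(abs(q[:,1]+.251)<.05)]
if len(r)>9: print('bar',len(r),cv2.minAreaRect((r[:,:2]*1000).astype(np.float32)))
g=cv2.cvtColor(T['color'],cv2.COLOR_RGB2HSV)
E
python3 dial.py
```

```text
[ 0.15  0.16 -0.07  2.05  0.01  0.93  1.31] [ 0.46262351 -0.08947061  0.2847172 ] 0.05948696831459413 [-0.96549545 -0.84374073  0.05252494]
y az 70.64768691824214 z [-4.39907774e-03  6.30063736e-04 -9.99990126e-01]
bar 83 ((475.43817138671875, -255.3086395263672), (11.866363525390625, 26.074678421020508), 67.10334014892578)
```

{"op": "step_arm", "data": {"commands": "0 0 0 0 -0.13 -0.05 0.6;0 0 0 0 -0.27 -0.15 0.6;0 0 0 0 -0.38 -0.28 0.6;0 0 0 0 -0.403 -0.4 0.6;0 0 0 0 -0.403 -0.46 0.6;0 0 0 0 -0.403 -0.46 0.6;0 0 0 0 -0.403 -0.46 0.6"}}

```text
t: 54.8
ee_pos: [0.4644, -0.2504, 0.1022]
ee_rot: [-0.001, 0.167, 0.986, -0.0]
force: [0.2, -0.2, 0.5]
gripper_width: 0.0515
gripper_force: 0.0
```

```bash
python3 dial.py
python3 - <<'E'
from h import *
c=cap('wrist'); P=cloud(c).reshape(-1,3); r=P[(P[:,2]>.085)&(P[:,2]<.096)&(np.hypot(P[:,0]-.4625,P[:,1]+.251)<.032)]
print(len(r),cv2.minAreaRect((r[:,:2]*1000).astype(np.float32)) if len(r)>5 else '')
E
```

```text
[ 0.4   0.48  0.01  2.12 -0.01  0.54  1.65] [ 0.46437083 -0.25044398  0.10218925] 0.05145262895410692 [ 0.23475963 -0.24385628  0.5031758 ]
y az 70.7566558338873 z [-1.06511074e-03 -2.35035258e-05 -9.99999432e-01]
bar 84 ((462.39483642578125, -250.9557342529297), (12.44890308380127, 53.7292594909668), 69.39519500732422)
2918 ((462.2355651855469, -252.2183074951172), (13.864856719970703, 56.69189453125), 71.09078216552734)
```

{"op": "step_arm", "data": {"commands": "0 0 0 -0.005 -0.003 -0.05 0.6;0 0 0 -0.005 -0.003 -0.11 0.6;0 0 0 -0.005 -0.003 -0.16 0.6;0 0 0 -0.005 -0.003 -0.185 0.6;0 0 0 -0.005 -0.003 -0.195 0.6;0 0 0 -0.005 -0.003 -0.195 0.6;0 0 0 -0.005 -0.003 -0.195 0;0 0 0 -0.005 -0.003 -0.195 0;0 0 0 -0.005 -0.003 -0.195 0;0 0 0 -0.005 -0.003 -0.195 0;0 0 0 -0.005 -0.003 -0.195 0", "force": 40}}

```text
t: 56.28
ee_pos: [0.4613, -0.2523, 0.0242]
ee_rot: [-0.001, 0.168, 0.986, -0.0]
force: [-0.9, 1.5, 5.8]
gripper_width: 0.0132
gripper_force: 40.6
```

```bash
python3 dial.py
```

```text
[ 0.41  0.61  0.01  2.16 -0.01  0.37  1.66] [ 0.46132649 -0.25225334  0.02417048] 0.01319376154931988 [-0.88088304  1.49225578  5.79162133]
y az 70.65738209022825 z [-1.69193133e-03 -1.60127812e-04 -9.99998556e-01]
bar 63 ((463.3630065917969, -247.72055053710938), (17.813508987426758, 53.84413528442383), 72.15704345703125)
```

{"op": "step_arm", "data": {"commands": "0 0 -0.05 0 0 0 0;0 0 -0.1 0 0 0 0;0 0 -0.15 0 0 0 0;0 0 -0.2 0 0 0 0;0 0 -0.25 0 0 0 0;0 0 -0.3 0 0 0 0;0 0 -0.35 0 0 0 0;0 0 -0.4 0 0 0 0;0 0 -0.44 0 0 0 0;0 0 -0.47 0 0 0 0;0 0 -0.485 0 0 0 0;0 0 -0.485 0 0 0 0"}}

```text
t: 57.82
ee_pos: [0.4627, -0.2515, 0.0242]
ee_rot: [-0.001, 0.802, 0.598, 0.002]
force: [1.6, 1.7, 4.4]
gripper_width: 0.013
gripper_force: 40.7
```

```bash
python3 dial.py
python3 - <<'E'
from h import *
c=cap('wrist'); hsv=cv2.cvtColor(c['color'],cv2.COLOR_RGB2HSV); D=np.array([.4623,-.2515])
def az(p): d=p[:2]-D; return np.degrees(np.arctan2(d[1],d[0])),np.hypot(*d)
for n in ('wrist','side'):
    c=cap(n); m=cv2.inRange(cv2.cvtColor(c['color'],cv2.COLOR_RGB2HSV),(12,110,60),(34,255,255))
    k,l,s,ce=cv2.connectedComponentsWithStats(m)
    for i in range(1,k):
        if s[i,4]>8:
            p=plane(c,ce[i],.057)[0]
            if az(p)[1]<.075: print(n,'clip',s[i,4],ce[i],p,az(p))
E
```

```text
[ 0.15  0.65  0.37  2.18 -0.59  0.42  0.71] [ 0.46266477 -0.25153592  0.02419775] 0.013043534471929151 [1.58819219 1.74077571 4.36430677]
y az -16.601118776248533 z [ 0.00210324  0.00298493 -0.99999333]
bar 112 ((467.66607666015625, -242.21356201171875), (29.877315521240234, 30.515031814575195), 39.939510345458984)
wrist clip 227 [305.25550661 431.33039648] [ 0.44014407 -0.3087904   0.057     ] (np.float64(-111.14298968438288), np.float64(0.061425363589871246))
```

{"op": "step_arm", "data": {"commands": "0 0 -0.012 0 0 0 0;0 0 -0.023 0 0 0 0;0 0 -0.023 0 0 0 0;0 0 -0.023 0 0 0 0;0 0 -0.023 0 0 0 0.6;0 0 -0.023 0 0 0 0.6;0 0 -0.023 0 0 0 0.6;0 0 -0.023 0 0 0 0.6;0 0 -0.023 0 0 0.06 0.6;0 0 -0.023 0 0 0.15 0.6;0 0 -0.023 0 0 0.25 0.6;0 0 -0.023 0 0 0.25 0.6"}}

```text
t: 59.52
ee_pos: [0.4628, -0.2536, 0.1261]
ee_rot: [0.002, 0.823, 0.568, 0.002]
force: [0.2, 0.6, -0.2]
gripper_width: 0.0514
gripper_force: 0.0
```

```bash
cat > d2.py <<'E'
from h import *
s=robot.sense(); print(s['ee_pos'])
c=cap('wrist'); P=cloud(c).reshape(-1,3); r=P[(P[:,2]>.085)&(P[:,2]<.096)&(np.hypot(P[:,0]-.4625,P[:,1]+.251)<.032)]
if len(r)>5: print(len(r),cv2.minAreaRect((r[:,:2]*1000).astype(np.float32)))
for n in ('wrist','top','side'):
    c=cap(n); hsv=cv2.cvtColor(c['color'],cv2.COLOR_RGB2HSV); D=np.array([.4624,-.2513])
    for nm,m in (('clip',cv2.inRange(hsv,(12,110,60),(34,255,255))),('white',cv2.inRange(hsv,(0,0,140),(179,60,255)))):
        v,u=np.nonzero(m); z=.057
        p=plane(c,np.c_[u,v],z)[:,:2]-D; rr=np.hypot(*p.T); lo,hi=(.040,.066) if nm=='clip' else (.028,.046)
        P3=cloud(c)[v,u]; ok=(rr>lo)&(rr<hi)
        if ok.sum()>4:
            q=p[ok]; a=np.degrees(np.arctan2(q[:,1],q[:,0])); print(n,nm,ok.sum(),'az mean',np.degrees(np.arctan2(q[:,1].mean(),q[:,0].mean())),'r',rr[ok].min(),rr[ok].max(),'sd',a.std())
E
python3 d2.py
```

```text
[ 0.46278383 -0.25355923  0.12612087]
2434 ((462.22637939453125, -252.00787353515625), (56.44786071777344, 13.885892868041992), 69.68232727050781)
wrist clip 250 az mean -111.0912752027517 r 0.046189792588624656 0.06555674432215779 sd 1.8878717132238196
wrist white 7351 az mean 69.55247728172382 r 0.028449257220316954 0.04599959181474627 sd 99.97213959199448
top clip 17 az mean -110.71752857893779 r 0.046139539053848086 0.056550095525200336 sd 2.3018550625333645
top white 382 az mean 59.28767100439164 r 0.03476284132723244 0.04597474014904539 sd 66.77996156524604
side clip 14 az mean -112.2999260015902 r 0.049691892924291756 0.06434355727260246 sd 1.9329911840434226
side white 298 az mean 58.34530419485875 r 0.03151822949001393 0.04593482720616612 sd 83.8473505869778
```

{"op": "step_arm", "data": {"commands": "0 0 0 0 0.1 0.1 0.6;0 0 0 0 0.25 0.2 0.6;0 0 0 0 0.4 0.25 0.6;0 0 0 0 0.5 0.25 0.6;0 0 0 0 0.5 0.25 0.6;0 0 0 0 0.5 0.25 0.6"}}

```text
t: 60.48
ee_pos: [0.4603, -0.0525, 0.2229]
ee_rot: [-0.001, 0.823, 0.568, -0.0]
force: [-1.1, 0.1, -0.5]
gripper_width: 0.0513
gripper_force: 0.0
```

```bash
python3 cupchk.py; python3 dial.py
```

```text
rim 189 ((522.370849609375, 341.9198303222656), 34.86132049560547) 0.07077811418047825
plane [ 0.00944611 -0.01164446  0.07054209]
mat ((521.836669921875, 340.1799011230469), 48.926788330078125)
bowl blobs [553, 71]
top [(320.7, 207.0, 115.0, 0.6766, 0.0749), (481.1, 250.7, 67.0, 0.5866, -0.2907), (494.0, 316.9, 29.0, 0.4383, -0.3209)]
side [(432.0, 149.5, 14.0, 0.4478, -0.3547), (267.4, 242.9, 167.0, 0.6776, 0.07)]
[-0.58  0.28  0.74  2.17 -0.26  0.79 -0.04] [ 0.46047194 -0.05389173  0.22319039] 0.051295001415040994 [ 0.27166295 -0.39879694 -0.27306854]
y az -20.965947939040884 z [-9.35135617e-04  1.61166220e-03 -9.99998264e-01]
bar 176 ((462.70416259765625, -251.09988403320312), (55.525753021240234, 13.831161499023438), 71.06548309326172)
```

Run:
```python
from h import *
A=[];B=[]
for i in range(6):
    c=cap('top'); q=cloud(c)[270:345,430:520].reshape(-1,3)
    r=q[(q[:,2]>.08)&(q[:,2]<.1)&(np.hypot(q[:,0]-.4625,q[:,1]+.251)<.04)][:,:2]; m=r.mean(0); w,v=np.linalg.eigh(np.cov((r-m).T)); d=v[:,1]; A.append(np.degrees(np.arctan2(d[1],d[0]))%180-180); 
    hsv=cv2.cvtColor(c['color'],cv2.COLOR_RGB2HSV); k=cv2.inRange(hsv,(15,90,60),(34,255,255)); k[:,:470]=0;k[:300]=0;k[330:]=0;k[:,515:]=0
    vv,uu=np.nonzero(k); p=plane(c,np.c_[uu,vv],.057)[:,:2].mean(0); e=p-m; B.append((np.degrees(np.arctan2(e[1],e[0])),np.hypot(*e),*m))
print(np.round(A,2)); print(np.round(B,4))
```

```text
[-108.92 -108.75 -108.86 -108.99 -108.83 -108.95]
[[-1.108070e+02  5.670000e-02  4.630000e-01 -2.503000e-01]
 [-1.107233e+02  5.700000e-02  4.630000e-01 -2.501000e-01]
 [-1.108855e+02  5.680000e-02  4.629000e-01 -2.505000e-01]
 [-1.109123e+02  5.700000e-02  4.630000e-01 -2.503000e-01]
 [-1.108968e+02  5.700000e-02  4.630000e-01 -2.503000e-01]
 [-1.108989e+02  5.740000e-02  4.631000e-01 -2.500000e-01]]
```

The pointer reads about 1–2° short of the clip, so I regrip with a small extra turn.

{"op": "step_arm", "data": {"commands": "0 0 -0.005 0 -0.15 0 0.6;0 0 -0.005 0 -0.3 0 0.6;0 0 -0.005 0 -0.45 -0.1 0.6;0 0 -0.005 0 -0.5 -0.2 0.6;0 0 -0.005 0 -0.5 -0.3 0.6;0 0 -0.005 0 -0.5 -0.4 0.6;0 0 -0.005 0 -0.5 -0.47 0.6;0 0 -0.005 0 -0.5 -0.495 0.6;0 0 -0.005 0 -0.5 -0.5 0.6;0 0 -0.005 0 -0.5 -0.5 0.6;0 0 -0.005 0 -0.5 -0.5 0.6"}}

```text
t: 62.35
ee_pos: [0.4617, -0.2525, 0.0246]
ee_rot: [-0.0, 0.827, 0.562, 0.001]
force: [-0.3, -0.2, -0.2]
gripper_width: 0.051
gripper_force: 0.0
```

{"op": "step_arm", "data": {"commands": "0 0 0 0 0 0 0;0 0 0 0 0 0 0;0 0 0 0 0 0 0;0 0 0 0 0 0 0;0 0 0 0 0 0 0;0 0 0 0 0 0 0.6;0 0 0 0 0 0 0.6;0 0 0 0 0 0 0.6;0 0 0 0 0 0 0.6;0 0 0 0 0 0.1 0.6;0 0 0 0 0 0.24 0.6;0 0 0 0 0 0.25 0.6"}}

```text
t: 63.85
ee_pos: [0.4631, -0.2539, 0.1268]
ee_rot: [0.002, 0.828, 0.561, 0.002]
force: [0.8, 0.3, -1.4]
gripper_width: 0.0516
gripper_force: 0.0
```

```bash
python3 d2.py | head -3; python3 dial.py
```

```text
[ 0.46306336 -0.25388321  0.12682732]
2399 ((462.1402893066406, -252.10421752929688), (56.76987838745117, 13.734047889709473), 68.69599914550781)
wrist clip 247 az mean -111.07289421441781 r 0.04606958759875809 0.06545296537529348 sd 1.8829630893621354
[-0.04  0.52  0.62  2.13 -0.51  0.64  0.56] [ 0.46015488 -0.25136731  0.12268514] 0.0516418619728228 [ 0.54770359  0.94075739 -0.56581668]
y az -21.65932954450774 z [-0.0016881   0.00362858 -0.99999199]
bar 174 ((462.9132080078125, -250.89036560058594), (54.61166763305664, 13.905827522277832), 70.04742431640625)
```

{"op": "step_arm", "data": {"commands": "0 0 0 0 0.1 0.1 0.6;0 0 0 0 0.25 0.2 0.6;0 0 0 0 0.4 0.25 0.6;0 0 0 0 0.5 0.25 0.6;0 0 0 0 0.5 0.25 0.6;0 0 0 0 0.5 0.25 0.6;0 0 0 0 0.5 0.25 0.6;0 0 0 0 0.5 0.25 0.6"}}

```text
t: 65.1
ee_pos: [0.4607, -0.0537, 0.2234]
ee_rot: [-0.001, 0.828, 0.56, 0.0]
force: [-0.0, 0.8, -0.3]
gripper_width: 0.0511
gripper_force: 0.0
```

```bash
python3 cupchk.py; python3 dial.py
```

```text
rim 185 ((521.54345703125, 341.7074279785156), 35.15504837036133) 0.07104962280247137
plane [ 0.0108315  -0.02385241  0.07085594]
mat ((521.836669921875, 340.1799011230469), 48.926788330078125)
bowl blobs [553, 71]
top [(320.6, 207.1, 116.0, 0.6765, 0.075), (481.1, 250.7, 67.0, 0.5866, -0.2907), (494.0, 316.9, 29.0, 0.4383, -0.3209)]
side [(432.0, 149.4, 13.0, 0.4479, -0.3551), (267.4, 243.0, 166.0, 0.6774, 0.0702)]
[-0.63  0.29  0.81  2.17 -0.3   0.79 -0.01] [ 0.46086192 -0.05303041  0.22354497] 0.05126063698496242 [ 0.38015939 -0.33629703 -0.35667281]
y az -21.780412809032715 z [-2.19279980e-05  2.21312995e-03 -9.99997551e-01]
bar 175 ((462.8520812988281, -250.91506958007812), (54.89251708984375, 13.939643859863281), 70.19740295410156)
```

The bar now reads −111.3° from the wrist view and −109.9° from the top. The clip reads −111.1° and −110.8°, so the dial is aligned within measurement error. The cup is upright on the mat and the shelf is clear.

```bash
python3 -c "
from bench import robot
print(robot.sign_off())"
```

```text
the job is handed in; nothing more can be done
None
```

The job is handed in at about 65 s of the 210 s allowed: all nine nuts are in the polisher's bowl, the dial pointer is at the brass clip to within about 1° as measured, and the empty cup stands upright on its cork mat.

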